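# Stage battery packs and printer cassettes in two rows on the rack

### The job

Stage the spares on the two-tier rack: all three tall grey battery packs in one row on the upper tier, and all three shorter white printer cassettes in one row on the lower tier, including the cassette somebody left on the upper one. In each row stand them upright on the black strip, square to the rack with their broad faces to its front and side by side almost touching (a few millimetres apart). Set everything down gently, knock nothing over, and leave the paper roll, the keypad and the terminal where they are.

Things in the scene. Friction and masses are not known exactly. Their poses are not given: they have to be found in the camera images.
- rack: Fixed two-tier grey metal rack, 190 deep (its x) x 296 wide (its y). Origin: centre of its underside, on the bench; x points from its low front tier (x -95 to 0) to its high rear tier (x 0 to +95), z up. On each tier 14 mm high, 8 mm thick cheeks close both sides, leaving a bay 280 mm wide (y -140 to +140). A 10 mm high, 4 mm thick lip runs along the rear edge of the upper tier.
- lower_strip (a point): Middle of the black rubber strip on the lower tier, on its surface, 20 mm above the bench, at x = -47.5, y = 0 of the rack. The strip is 60 mm wide, flush, and runs the bay's length along the rack's y; axes as the rack's.
- upper_strip (a point): Middle of the like strip on the upper tier, on its surface, 60 mm above the bench, at x = +47.5, y = 0 of the rack; axes as the rack's.
- pack_a_mid (a point): Battery pack (three alike): grey plastic block, 50 deep (its x) x 80 wide (y) x 105 tall, flat top with brass contacts on a black patch, dark ribs on both broad faces; 0.3 to 0.65 kg. Point: its centre, 52.5 mm above its underside; z up. A half turn makes no difference. Starts standing on the bench, turned any way.
- pack_b_mid (a point): Battery pack (three alike): grey plastic block, 50 deep (its x) x 80 wide (y) x 105 tall, flat top with brass contacts on a black patch, dark ribs on both broad faces; 0.3 to 0.65 kg. Point: its centre, 52.5 mm above its underside; z up. A half turn makes no difference. Starts standing on the bench, turned any way.
- pack_c_mid (a point): Battery pack (three alike): grey plastic block, 50 deep (its x) x 80 wide (y) x 105 tall, flat top with brass contacts on a black patch, dark ribs on both broad faces; 0.3 to 0.65 kg. Point: its centre, 52.5 mm above its underside; z up. A half turn makes no difference. Starts standing on the bench, turned any way.
- cassette_a_mid (a point): Printer cassette (three alike): white plastic block, 50 deep (its x) x 65 wide (y), flat-sided to 67 mm up, then a rounded hump (36 mm thick, along y) to 80 mm; grey window on both broad faces; 0.17 to 0.35 kg. Point: its centre, 40 mm above its underside; z up. A half turn makes no difference. Starts standing on the bench, turned any way.
- cassette_b_mid (a point): Printer cassette (three alike): white plastic block, 50 deep (its x) x 65 wide (y), flat-sided to 67 mm up, then a rounded hump (36 mm thick, along y) to 80 mm; grey window on both broad faces; 0.17 to 0.35 kg. Point: its centre, 40 mm above its underside; z up. A half turn makes no difference. Starts left askew on the upper tier, where the packs belong.
- cassette_c_mid (a point): Printer cassette (three alike): white plastic block, 50 deep (its x) x 65 wide (y), flat-sided to 67 mm up, then a rounded hump (36 mm thick, along y) to 80 mm; grey window on both broad faces; 0.17 to 0.35 kg. Point: its centre, 40 mm above its underside; z up. A half turn makes no difference. Starts already standing properly on the lower tier's strip, anywhere along it; it may stay or be moved.
- roll_mid (a point): Bystander: white paper roll standing on the bench, 58 diameter x 80 tall. The point is its centre, 40 mm up.
- keypad_mid (a point): Bystander: small white keypad with black keys lying on the bench, 85 (its x) x 62 (its y) x 30 tall. The point is its centre, 14 mm up.
- terminal_edge (a point): Bystander: white operator terminal with a screen and keys on the bench behind the work, 190 (x) x 260 (y) x 68 tall. Point: middle of its front edge (nearest the robot), 95 mm in -x from its middle, 30 mm up.
Not all that is in view belongs to the job. Leave any green, red or turquoise look-alike of the part that bears cassette_a_mid alone.

How it is judged:
By the outcome, as a careful person would: the job done as asked, in the order asked, and still so for the second after the job is handed in, with the robot touching nothing.
It also fails if it takes over 72 s, if anything falls off the work surface, if the arm or the gripper's body presses on something with over 40 N, if the wrist force passes 120 N, or if a joint passes its speed limit or range.

### The arm

A 6-joint arm with a two-finger parallel gripper is mounted at the origin on the work surface. World frame = base frame: x ahead of the robot, y to its left, z up, the work surface at z = 0. Lengths are in m, angles in degrees, forces in N, time in s.
With the tool pointing down it reaches from about 0.35 to 0.875 m from the base axis. Payload 4.2 kg.
Tool frame: the origin (TCP) lies at the very end of the fingers, on their centre line; the grasp point (between the pads) lies 19 mm behind it (r.grip_point_offset is the distance from the TCP to the grasp point, in m); z points along the fingers, y is the line along which they close (so a half turn about z gives the same grasp; the last joint's range is limited). The gripper opens to 87 mm and grips with 3 to 60 N. Pads are 19 mm wide; open, the fingers measure 117 mm over their backs; the gripper's body (75 mm by 190 mm) begins 51 mm behind the grasp point.
Start: joints at [86.035, 22.042, 0.453, 0, -68.411, -14.817], TCP at [0.201, 0.592, 0.223] pointing down, gripper open.
Joint ranges: [-179.83, 179.83], [-69.29, 118.12], [-61.27, 80.66], [-181.25, 117.63], [-171.15, -9.14], [-177.46, 177.46]. Speed limits (degrees/s): [159.86, 159.86, 180, 180, 180, 180].

### API

Orientations are given as a 3x3 rotation matrix whose columns are the frame's x, y, z axes.
In Python, from station import r, cams gives the robot as it stands. The module is installed in compiled form; this text tells all that it offers.
- The arm moves only by the shell command python3 -m handwheel 'ROWS'. ROWS is JSON, a list that holds one entry, the list of rows, each a list of 7 numbers: the turn, a rotation vector about the tool's x, y, z in units of 6 degrees (1.0 is 6 degrees), then the shift along the tool's x, y, z in m, then the finger opening in m, from 0 to 0.087. In form: [[[ax, ay, az, x, y, z, jaw], ...]]. A call has 1 to 12 rows; each row shifts and turns the commanded pose from where the row before left it, along the tool's axes as they then stand; what a row does not reach is not made up. A row lasts 1/10 s, in which the tool goes at most 50 mm and 8.59 degrees, less where a joint would pass 70% of its speed; a pose out of reach is approached as far as the arm can. A call with a gripper value outside its range is refused whole. The fingers move at their own pace and stop on an object; the grip force is fixed at half the most. Time passes only in rows, so rows that do not move let the fingers close. It gives the time, the measured TCP pose, the force, the opening and the grip force at its end, in the units of the state.
- r.sense(): the state, without advancing time (a new reading comes with each control period).
- cams.capture(name): name is "scene" or "top" or "wrist"; returns the picture (480x640x3 uint8, red, green, blue); there is no depth.
- cams.get_calibration(name): a dict with "camera_matrix" (3x3 intrinsics, pixels), "rvec" (rotation vector, rad) and "tvec" (3), from world to camera coordinates, as OpenCV has them; the wrist camera has in their place "T_tool_cam" (4x4, takes a point from camera to tool coordinates, whose origin is the TCP and whose axes are the flange's). Camera axes: x right, y down, z forward; pixel columns grow to the right and rows downward; lengths in m; the calibration is good to about 2 mm. The wrist camera is an equidistant fisheye: a pixel r from the principal point sees the ray r / f radians off the axis. A picture is of the moment at which its call begins: read the wrist's pose just before it. get_calibration takes no time and is no camera call.
- r.finish_job(): hands the job in; it is judged then, once.
The state is a dict: "time_s": time; "joints": joint angles; "joint_velocities": joint speeds; "effort": joint torques, N m; "tcp_pos": TCP position; "ee_rot": TCP orientation; "wrist_force": force on the tool from outside, world axes, zero at the start; "moment": the same for the moment, N m; "gripper_width": opening from 0.0 (shut) to 1.0 (fully open); "gripper_force": force on a finger pad.
Only numpy, scipy, OpenCV 4.12 (cv2) and the standard library are available. Lean on these libraries where they do the work, as an engineer would, in place of code of your own. Each camera call takes 0.05 s, during which the arm holds its last target. There are 200 camera calls.

## Working session

There is one attempt and no reset: what is moved stays moved. The work goes in short steps, Python scripts to look and compute and a shell command to move; the robot and the scene stay as the last step left them, time stands still between calls to the robot, and variables do not carry over. Pictures are saved under pics/ and viewed, at most 10 in all, crops included, and the job is handed in when it is done.

```bash
mkdir -p pics; cat > h.py <<'E'
import numpy as np, cv2
from station import r, cams
def save(n,fn):
    im=cams.capture(n); cv2.imwrite('pics/'+fn,im[:,:,::-1]); np.save('pics/'+fn+'.npy',im); return im
def ray(n,uv,st=None):
    c=cams.get_calibration(n); K=np.array(c['camera_matrix'],float)
    if n=='wrist':
        d=(np.array(uv,float)-K[:2,2])/np.array([K[0,0],K[1,1]]); t=np.linalg.norm(d)
        v=np.array([*(np.sin(t)*d/max(t,1e-9)),np.cos(t)])
        T=np.array(c['T_tool_cam']); R=np.array(st['ee_rot']); p=np.array(st['tcp_pos'])
        return p+R@T[:3,3], R@T[:3,:3]@v
    R=cv2.Rodrigues(np.array(c['rvec'],float))[0]; t=np.array(c['tvec'],float).ravel()
    return -R.T@t, R.T@np.linalg.inv(K)@np.array([uv[0],uv[1],1.])
def onz(n,uv,z,st=None):
    o,d=ray(n,uv,st); return o+d*(z-o[2])/d[2]
def cross(a,b):
    (o1,d1),(o2,d2)=a,b; d1=d1/np.linalg.norm(d1); d2=d2/np.linalg.norm(d2)
    s=np.linalg.lstsq(np.c_[d1,-d2],o2-o1,rcond=None)[0]; p,q=o1+s[0]*d1,o2+s[1]*d2
    return (p+q)/2,np.linalg.norm(p-q)
E
python3 - <<'E'
from h import *
np.set_printoptions(precision=4,suppress=True)
s=r.sense(); print(s['time_s'],s['ee_rot'],s['tcp_pos'],s['gripper_width'])
for n in('scene','top'): save(n,n+'0.png'); print(n,cams.get_calibration(n)['camera_matrix'],ray(n,(320,240)))
print(cams.get_calibration('wrist'), r.grip_point_offset)
E
```

```text
0.0 [[ 0.9467 -0.3221 -0.0006]
 [-0.3221 -0.9467 -0.0021]
 [ 0.0001  0.0022 -1.    ]] [0.201  0.5912 0.2215] 0.9963677856321583
scene [[460.1291   0.     314.993 ]
 [  0.     460.1291 245.8277]
 [  0.       0.       1.    ]] (array([ 0.9188, -0.2456,  0.7726]), array([-0.5046,  0.2643, -0.8221]))
top [[603.5926   0.     311.369 ]
 [  0.     603.5926 241.3903]
 [  0.       0.       1.    ]] (array([ 0.4104, -0.0372,  1.4125]), array([ 0.0833, -0.0263, -0.9963]))
{'camera_matrix': array([[371.6483,   0.    , 321.2505],
       [  0.    , 371.6483, 235.7062],
       [  0.    ,   0.    ,   1.    ]]), 'T_tool_cam': array([[-0.    , -0.9629, -0.27  ,  0.0734],
       [ 1.    , -0.0003,  0.0008, -0.0005],
       [-0.0009, -0.27  ,  0.9629, -0.1614],
       [ 0.    ,  0.    ,  0.    ,  1.    ]])} 0.0187
```

View pics/top0.png

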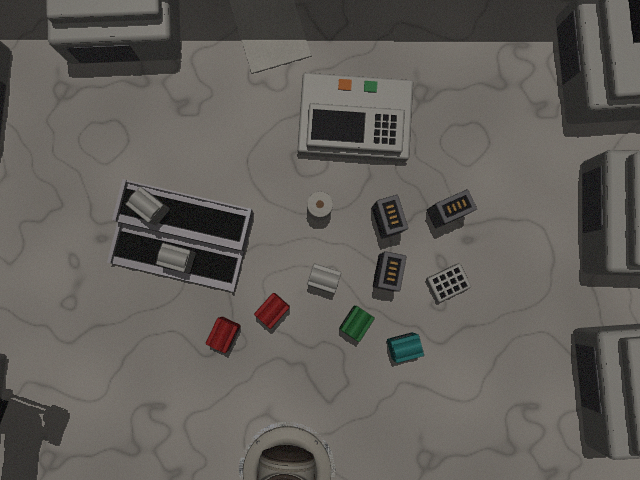

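View pics/scene0.png

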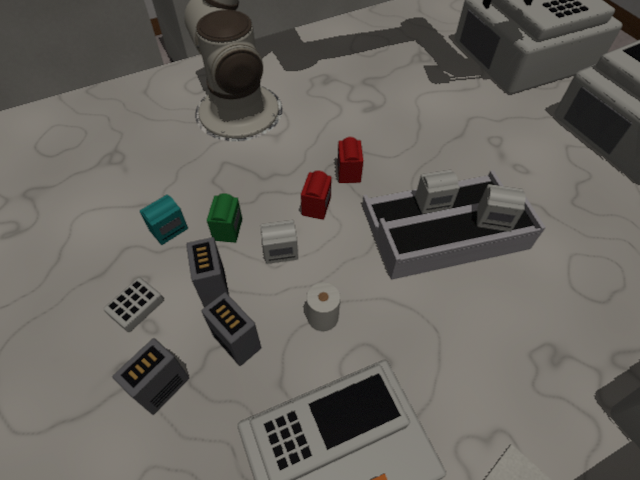

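Top view: the rack corners are at about (125,182), (252,212), (238,292) and (112,262). Cassette b is at (147,205) on the upper tier and c at (174,256) on the lower one. Cassette a is at (324,278), and the packs are at (390,217), (452,208) and (390,272). The scene view agrees; the red, green and turquoise parts are decoys.

```bash
python3 - <<'E'
from h import *
np.set_printoptions(precision=4,suppress=True)
for nm,uv,z in [('RL',(125,182),.074),('RR',(252,212),.074),('FR',(238,292),.03),('FL',(112,262),.03),('b',(148,203),.14),('c',(176,252),.1),('a',(325,274),.08),('roll',(319,201),.08),('kp',(448,282),.03)]: print(nm,onz('top',uv,z))
def gold(fn):
    im=np.load('pics/'+fn+'.png.npy'); h=cv2.cvtColor(im,cv2.COLOR_RGB2HSV)
    m=cv2.inRange(h,(10,90,80),(28,255,255)); m=cv2.morphologyEx(m,cv2.MORPH_CLOSE,np.ones((9,9)))
    n,l,st,c=cv2.connectedComponentsWithStats(m)
    out=[]
    for i in range(1,n):
        if st[i,4]>60:
            p=np.argwhere(l==i)[:,::-1].astype(np.float32); out.append((c[i],cv2.minAreaRect(p),st[i,4]))
    return out
T,S=gold('top0'),gold('scene0')
for t in T:
    print('top',t)
    for s in S:
        p,e=cross(ray('top',t[0]),ray('scene',s[0]))
        if e<.02: print('   ',s[0],p,e)
    bp=cv2.boxPoints(t[1]); q=np.array([onz('top',u,.105)[:2] for u in bp]); e=[q[1]-q[0],q[2]-q[1]]; e=max(e,key=np.linalg.norm)
    print('   long dir deg',np.degrees(np.arctan2(e[1],e[0])),np.linalg.norm(e))
E
```

```text
RL [0.6512 0.3633 0.074 ]
RR [0.5846 0.0792 0.074 ]
FR [0.4065 0.1132 0.03  ]
FL [0.4743 0.4012 0.03  ]
b [0.5945 0.2938 0.14  ]
c [0.4931 0.2411 0.1   ]
a [ 0.4466 -0.0835  0.08  ]
roll [ 0.609  -0.0701  0.08  ]
kp [ 0.4301 -0.3672  0.03  ]
top (array([344.4604,  84.036 ]), ((344.5, 84.0), (10.0, 13.0), 90.0), np.int32(139))
   long dir deg -89.65893733447247 0.028928649124118588
top (array([456.0926, 205.537 ]), ((456.2739562988281, 205.6027374267578), (6.951889514923096, 18.04180908203125), 65.55604553222656), np.int32(108))
    [142.5435 365.3348] [ 0.5953 -0.3688  0.1113] 0.0009617607923225036
   long dir deg -65.44987496729698 0.04000915791736718
top (array([392.0323, 214.0081]), ((391.9999694824219, 214.0), (18.37373924255371, 7.277909755706787), 72.6459732055664), np.int32(124))
    [227.281  315.8381] [ 0.5762 -0.2288  0.1108] 0.0009164279516393395
   long dir deg -163.2262104357318 0.04028098117989015
top (array([392.0567, 270.7376]), ((392.0559997558594, 270.6919860839844), (7.334303855895996, 18.693531036376953), 10.30484676361084), np.int32(141))
    [202.3864 257.017 ] [ 0.453  -0.2278  0.1098] 0.000837535538237546
   long dir deg -10.807680643100774 0.040596983660629984
```

```bash
cat >> h.py <<'E'
def plan(xyz,ang,n=None,jaw=.087,step=.04,turn=7.,start=None):
    """n equal rows taking the tool (pointing down) to xyz with tool x at ang; start=(xyz,ang) or the present pose"""
    if start is None:
        s=r.sense(); R=np.array(s['ee_rot']); start=(np.array(s['tcp_pos']),np.degrees(np.arctan2(R[1,0],R[0,0])))
    p,a0=np.array(start[0]),start[1]
    da=(ang-a0+180)%360-180; d=np.array(xyz)-p
    n=n or int(max(np.ceil(np.linalg.norm(d)/step),np.ceil(abs(da)/turn),1))
    A=np.zeros((2,2))
    for k in range(n):
        t=np.radians(a0+da*k/n); A+=[[np.cos(t),np.sin(t)],[np.sin(t),-np.cos(t)]]
    x,y=np.linalg.solve(A,d[:2])
    print(f"n={n}  [0,0,{-da/n/6:.3f},{x:.4f},{y:.4f},{-d[2]/n:.4f},{jaw}]   d={d.round(4)} da={da:.2f}")
E
python3 -c "
from h import *
plan((.522,.21,.30),-103.2,start=(r.sense()['tcp_pos'],-18.8))"
```

```text
n=13  [0,0,1.082,0.0416,-0.0057,-0.0060,0.087]   d=[ 0.321  -0.3812  0.0785] da=-84.40
```

```bash
python3 -m handwheel '[[[0,0,1.08,0.0416,-0.0057,-0.006,0.087],[0,0,1.08,0.0416,-0.0057,-0.006,0.087],[0,0,1.08,0.0416,-0.0057,-0.006,0.087],[0,0,1.08,0.0416,-0.0057,-0.006,0.087],[0,0,1.08,0.0416,-0.0057,-0.006,0.087],[0,0,1.08,0.0416,-0.0057,-0.006,0.087],[0,0,1.08,0.0416,-0.0057,-0.006,0.087],[0,0,1.08,0.0416,-0.0057,-0.006,0.087],[0,0,1.08,0.0416,-0.0057,-0.006,0.087],[0,0,1.08,0.0416,-0.0057,-0.006,0.087],[0,0,1.08,0.0416,-0.0057,-0.006,0.087],[0,0,1.08,0.0416,-0.0057,-0.006,0.087]]]'
python3 -m handwheel '[[[0,0,1.08,0.0416,-0.0057,-0.006,0.087],[0,0,0,0,0,0,0.087],[0,0,0,0,0,0,0.087]]]'
python3 - <<'E'
from h import *
import json
s=r.sense(); R=np.array(s['ee_rot']); print(s['time_s'],s['tcp_pos'],np.degrees(np.arctan2(R[1,0],R[0,0])),R[:,2])
save('wrist','w1.png'); json.dump({k:np.array(s[k]).tolist() for k in('tcp_pos','ee_rot')},open('pics/w1.json','w'))
E
```

```text
time_s: 1.3
tcp_pos: [0.5218, 0.251, 0.2939]
ee_rot: [[-0.119, -0.993, -0.001], [-0.993, 0.119, -0.001], [0.001, 0.001, -1.0]]
wrist_force: [0.5, -0.2, -0.3]
gripper_width: 1.004
gripper_force: 0.0
time_s: 1.6
tcp_pos: [0.5224, 0.2099, 0.3006]
ee_rot: [[-0.227, -0.974, -0.0], [-0.974, 0.227, 0.001], [-0.0, 0.0, -1.0]]
wrist_force: [-0.1, 0.1, -0.1]
gripper_width: 0.998
gripper_force: 0.0
1.6 [0.52237605 0.20994002 0.30059557] -103.09374072900397 [-3.22217383e-05  5.05041989e-04 -9.99999872e-01]
```

View pics/w1.png

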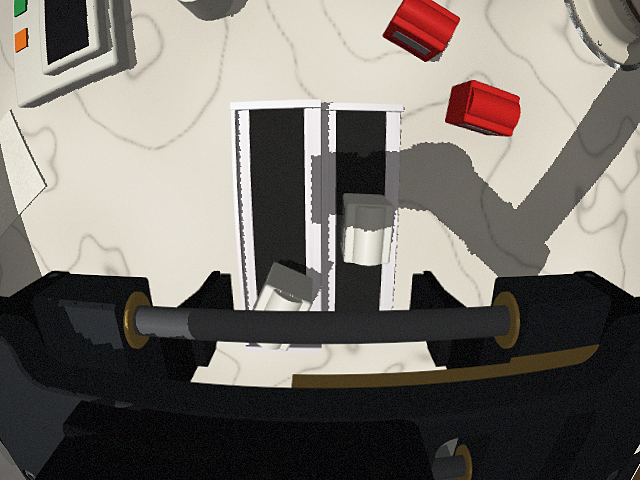

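The wrist view shows the rack nearly square to the picture. Its right end is at row ~103, cassette c is at about (367,230) and b at about (285,290), partly hidden by the hand. I'll back off along tool x for a second view.

```bash
python3 -m handwheel '[[[0,0,0,-0.035,0,0,0.087],[0,0,0,-0.035,0,0,0.087],[0,0,0,-0.035,0,0,0.087],[0,0,0,-0.035,0,0,0.087],[0,0,0,0,0,0,0.087],[0,0,0,0,0,0,0.087]]]'
python3 - <<'E'
from h import *
import json
s=r.sense(); R=np.array(s['ee_rot']); print(s['time_s'],s['tcp_pos'],np.degrees(np.arctan2(R[1,0],R[0,0])))
save('wrist','w2.png'); json.dump({k:np.array(s[k]).tolist() for k in('tcp_pos','ee_rot')},open('pics/w2.json','w'))
a=np.load('pics/w2.png.npy')[:,:,::-1]
cv2.imwrite('pics/w2c.png',cv2.resize(a[80:380,160:500],None,fx=2,fy=2,interpolation=cv2.INTER_CUBIC)[:600])
E
```

```text
time_s: 2.25
tcp_pos: [0.5532, 0.3489, 0.2988]
ee_rot: [[-0.223, -0.975, -0.002], [-0.975, 0.223, -0.002], [0.002, 0.002, -1.0]]
wrist_force: [-0.4, -0.2, 0.4]
gripper_width: 1.0
gripper_force: 0.0
2.25 [0.55323503 0.34887567 0.29875089] -102.85867082887484
```

View pics/w2c.png

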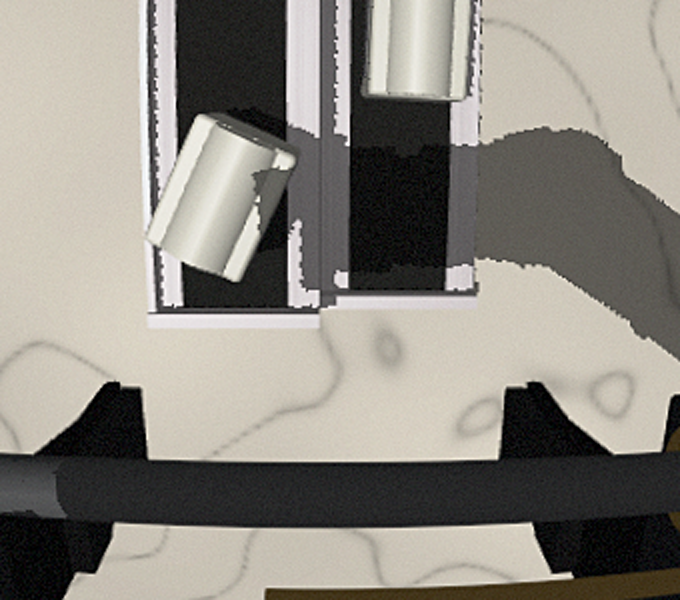

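The crop shows b's outline corners at crop (207,113), (297,158), (238,282) and (148,240). The near strip ends are at crop rows ~308 (upper) and ~292 (lower), and c's left, right and bottom edges are at 365, 470 and 98.

```bash
cat > m1.py <<'E'
from h import *
import json
np.set_printoptions(precision=4,suppress=True)
st={k:json.load(open(f'pics/{k}.json')) for k in('w1','w2')}
im={k:np.load(f'pics/{k}.png.npy').max(2).astype(int) for k in st}
def edge(k,v,u0):  # strip run through u0 at row v
    d=cv2.blur(im[k].astype(np.float32),(1,3))[v]<62
    if not d[u0]: return None
    a=u0
    while d[a-1]: a-=1
    b=u0
    while d[b+1]: b+=1
    return a-.5,b+.5
for name,z,sets in [('upper',.06,[('w1',range(120,230,10),275),('w2',list(range(60,120,10))+[225,228],285)]),('lower',.02,[('w1',range(115,140,5),360),('w2',list(range(170,222,8)),360)])]:
    L,Rr=[],[]
    for k,rows,u0 in sets:
        w=[]
        for v in rows:
            e=edge(k,v,u0)
            if e is None: continue
            p,q=[onz('wrist',(x,v),z,st[k]) for x in e]
            if abs(np.linalg.norm(p-q)-.06)<.004: L.append(p[:2]);Rr.append(q[:2]); w.append(np.linalg.norm(p-q))
        print(name,k,len(w),'width',np.round(w,4))
    fits=[]
    for P in(L,Rr):
        vx,vy,x0,y0=cv2.fitLine(np.float32(P),cv2.DIST_HUBER,0,.01,.01).ravel(); 
        if vy<0: vx,vy=-vx,-vy
        fits.append((np.degrees(np.arctan2(vy,vx)),np.array([x0,y0])))
    print(name,'y-axis ang',fits[0][0],fits[1][0], 'mid line pt',(np.mean(L+Rr,0)))
def col(k,u,v0,v1):
    c=im[k][v0:v1,u-3:u+4].mean(1); print(k,u,v0,np.round(c).astype(int))
col('w1',275,98,116); col('w1',360,98,116); col('w2',290,226,246); col('w2',370,216,236)
F=lambda c:(160+c[0]/2,80+c[1]/2)
q=np.array([onz('wrist',F(c),.127,st['w2']) for c in [(207,113),(297,158),(238,282),(148,240)]])[:,:2]
print('b',q,q.mean(0),[np.linalg.norm(q[i]-q[i-1]) for i in range(4)],[np.degrees(np.arctan2(*(q[i]-q[j])[::-1])) for i,j in((3,0),(2,1))])
q=np.array([onz('wrist',c,.087,st['w1']) for c in [(344,196),(389,196),(389,264),(343,264)]])[:,:2]
print('c',q,q.mean(0))
E
python3 m1.py
```

```text
upper w1 11 width [0.0584 0.0585 0.0587 0.0589 0.0579 0.0582 0.0584 0.0587 0.059  0.0582
 0.0586]
upper w2 8 width [0.0593 0.0592 0.0592 0.0592 0.0592 0.0592 0.0585 0.0587]
upper y-axis ang 77.17878 77.18284 mid line pt [0.5692 0.2012]
lower w1 5 width [0.0592 0.0593 0.0593 0.0594 0.0595]
lower w2 7 width [0.0599 0.0601 0.0591 0.0606 0.0608 0.0599 0.059 ]
lower y-axis ang 77.0514 77.1605 mid line pt [0.4867 0.2652]
w1 275 98 [226 226 235 250 246 246 246 247 252 249 144  21  33  36  40  36  39  39]
w1 360 98 [226 226 225 224 225 235 239 238 238 238 244 240 140  27  33  40  39  36]
w2 290 226 [ 32  34  35  34  35  32  30  20  84  79  59 214 235 228 226 226 226 226
 217 211]
w2 370 216 [ 33  32  34  36  35  37  33  32  21  57  73  92 187 226 216 217 216 217
 212 207]
b [[0.5867 0.2668]
 [0.5521 0.2961]
 [0.5918 0.3454]
 [0.6279 0.3165]] [0.5896 0.3062] [np.float64(0.06457814801659206), np.float64(0.045289055226355894), np.float64(0.06329289185008086), np.float64(0.04631409063879334)] [np.float64(50.27308798984226), np.float64(51.19681721764644)]
c [[0.4969 0.205 ]
 [0.4513 0.2152]
 [0.4647 0.2885]
 [0.5135 0.2768]] [0.4816 0.2464]
```

```bash
cat >> m1.py <<'E'
print('-----')
for z,a,b in[(.06,(275,108.2),(290,233.6)),(.02,(360,110.2),(370,224.5))]:
    P,Q=onz('wrist',a,z,st['w1'])[:2],onz('wrist',b,z,st['w2'])[:2]
    y=np.array([.2224,.975]); x=np.array([.975,-.2224]); print('ends',P,Q,'len',(Q-P)@y,'mid y',(P+Q)@y/2)
print('mid x: upper',np.array([.5692,.2012])@x,'lower',np.array([.4867,.2652])@x)
for a,b in[((343,264),F((365,98))),((389,264),F((470,98)))]: print('c corner tri',cross(ray('wrist',a,st['w1']),ray('wrist',b,st['w2'])))
for p in((.5896,.3062),(.4816,.2464)): print(np.array(p)@x,np.array(p)@y)
E
python3 m1.py | sed '1,/-----/d'
```

```text
ends [0.5469 0.0992] [0.5944 0.3759] len 0.2803013948199122 mid y 0.3585000353399652
ends [0.4544 0.1205] [0.5018 0.3963] len 0.2794677929129185 mid y 0.35824016199651976
mid x: upper 0.51022312 lower 0.41555202
c corner tri (array([0.5139, 0.2765, 0.0878]), np.float64(0.0008519070846680802))
c corner tri (array([0.4644, 0.2865, 0.0927]), np.float64(0.0018865275574783318))
0.5067611200000001 0.42967204000000003
0.41476063999999996 0.34734783999999996
```

```bash
cat >> h.py <<'E'
RX,RY=np.array([.975,-.2224]),np.array([.2224,.975])
def rack(X,Y): return (X+.4629)*RX+(Y+.3584)*RY
def torack(p): p=np.array(p)[:2]; return p@RX-.4629,p@RY-.3584
PA=-102.85
def seq(*ws,start=None,**k):
    for w in ws:
        plan(w[0],w[1],start=start,**k); start=(w[0],w[1])
E
python3 -c "
from h import *
t=rack(-.0475,.0614); print(t)
seq(((.588,.307,.18),-129.6),((.588,.307,.093),-129.6),((.588,.307,.183),-129.6),((*t,.183),PA),((*t,.056),PA))"
```

```text
[0.49837852 0.31692004]
n=4  [0,0,1.112,0.0061,-0.0121,0.0299,0.087]   d=[ 0.0347 -0.0409 -0.1195] da=-26.68
n=3  [0,0,-0.000,-0.0000,-0.0000,0.0290,0.087]   d=[ 0.     0.    -0.087] da=0.00
n=3  [0,0,-0.000,-0.0000,-0.0000,-0.0300,0.087]   d=[0.   0.   0.09] da=0.00
n=4  [0,0,-1.115,0.0090,0.0209,-0.0000,0.087]   d=[-0.0896  0.0099  0.    ] da=26.75
n=4  [0,0,-0.000,-0.0000,-0.0000,0.0318,0.087]   d=[ 0.     0.    -0.127] da=0.00
```

```bash
python3 -m handwheel '[[[0,0,1.112,0.0061,-0.0121,0.0299,0.087],[0,0,1.112,0.0061,-0.0121,0.0299,0.087],[0,0,1.112,0.0061,-0.0121,0.0299,0.087],[0,0,1.112,0.0061,-0.0121,0.0299,0.087],[0,0,0,0,0,0.025,0.087],[0,0,0,0,0,0.025,0.087],[0,0,0,0,0,0.022,0.087],[0,0,0,0,0,0.015,0.087],[0,0,0,0,0,0,0.087]]]'
python3 -m handwheel '[[[0,0,0,0,0,0,0.04],[0,0,0,0,0,0,0.04],[0,0,0,0,0,0,0.04],[0,0,0,0,0,0,0.04],[0,0,0,0,0,0,0.04],[0,0,0,0,0,0,0.04]]]'
python3 - <<'E'
from h import *
s=r.sense();R=np.array(s['ee_rot']); print(s['tcp_pos'],np.degrees(np.arctan2(R[1,0],R[0,0]))); save('wrist','w3.png')
E
```

```text
time_s: 3.2
tcp_pos: [0.5871, 0.3044, 0.0918]
ee_rot: [[-0.64, -0.769, -0.004], [-0.769, 0.64, -0.003], [0.005, 0.001, -1.0]]
wrist_force: [-0.1, -0.1, -0.4]
gripper_width: 0.997
gripper_force: 0.0
time_s: 3.8
tcp_pos: [0.5891, 0.306, 0.0946]
ee_rot: [[-0.639, -0.769, 0.001], [-0.769, 0.639, -0.0], [-0.001, -0.001, -1.0]]
wrist_force: [0.9, -0.8, 1.8]
gripper_width: 0.577
gripper_force: 29.9
[0.58913926 0.30603173 0.09461225] -129.69509712255004
```

View pics/w3.png

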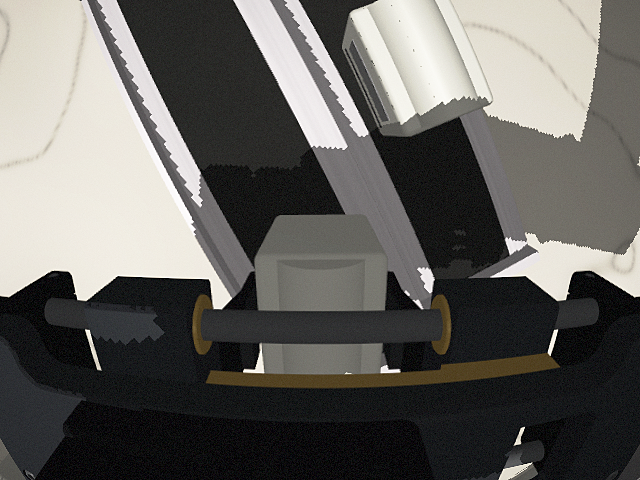

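The wrist view shows b held. The shoulder edge of its near end is at row ~257 (columns 257–386), and the base of that face is at row ~214.

```bash
python3 - <<'E'
from h import *
st={'tcp_pos':[0,0,0],'ee_rot':np.eye(3)}   # tool axes
im=np.load('pics/w3.png.npy').max(2).astype(int)
print(im[205:225,310:330].mean(1).round(),'\n',im[245:275,262:272].mean(1).round())
for u,v,z in((257,257,-.034),(386,257,-.034),(275,214,.033),(368,214,.033)): print(onz('wrist',(u,v),z,st))
E
```

```text
[ 23.  21.  25.  22.  23.  23.  23.  23.  21.  40. 106. 103. 101. 101.
 101. 101. 101. 102. 101. 100.] 
 [102. 101. 104. 102. 101. 103. 100. 104. 105. 110. 113. 119. 119. 118.
 120. 119. 120. 121. 123. 119. 122. 121. 121. 120. 122. 123. 120. 122.
 120. 122.]
[ 0.02985343 -0.02294287 -0.034     ]
[ 0.02985432  0.02424311 -0.034     ]
[ 0.03133307 -0.02432558  0.033     ]
[0.03133519 0.02567819 0.033     ]
```

```bash
python3 -c "
from h import *
t=rack(-.0475,.0602); print(t)
seq(((*t,.183),PA),start=((.588,.307,.183),-129.6),n=6)"
```

```text
[0.49811164 0.31575004]
n=6  [0,0,-0.743,0.0059,0.0140,-0.0000,0.087]   d=[-0.0899  0.0088  0.    ] da=26.75
```

```bash
python3 -m handwheel '[[[0,0,0,0,0,-0.01,0.04],[0,0,0,0,0,-0.03,0.04],[0,0,0,0,0,-0.035,0.04],[0,0,0,0,0,-0.015,0.04],[0,0,-0.743,0.0059,0.014,0,0.04],[0,0,-0.743,0.0059,0.014,0,0.04],[0,0,-0.743,0.0059,0.014,0,0.04],[0,0,-0.743,0.0059,0.014,0,0.04],[0,0,-0.743,0.0059,0.014,0,0.04],[0,0,-0.743,0.0059,0.014,0,0.04],[0,0,0,0,0,0.02,0.04],[0,0,0,0,0,0.03,0.04]]]'
python3 -m handwheel '[[[0,0,0,0,0,0.03,0.04],[0,0,0,0,0,0.025,0.04],[0,0,0,0,0,0.014,0.04],[0,0,0,0,0,0.006,0.04],[0,0,0,0,0,0,0.04],[0,0,0,0,0,0,0.04]]]'
python3 -c "
from h import *
s=r.sense();R=np.array(s['ee_rot']); print(s['tcp_pos'],np.degrees(np.arctan2(R[1,0],R[0,0])),torack(s['tcp_pos']))"
```

```text
time_s: 5.05
tcp_pos: [0.4991, 0.3164, 0.1358]
ee_rot: [[-0.223, -0.975, 0.003], [-0.975, 0.223, 0.004], [-0.005, -0.002, -1.0]]
wrist_force: [-0.2, -0.1, -2.9]
gripper_width: 0.571
gripper_force: 29.9
time_s: 5.65
tcp_pos: [0.4992, 0.3157, 0.0598]
ee_rot: [[-0.224, -0.975, 0.001], [-0.975, 0.224, 0.001], [-0.001, -0.001, -1.0]]
wrist_force: [0.7, -0.2, -1.6]
gripper_width: 0.571
gripper_force: 29.9
[0.49922441 0.31568146 0.05983844] -102.94693611862367 (np.float64(-0.04636376124120223), np.float64(0.06041693112273361))
```

```bash
python3 -m handwheel '[[[0,0,0,0,0,0.002,0.04],[0,0,0,0,0,0.0015,0.04],[0,0,0,0,0,0,0.04]]]'; python3 -m handwheel '[[[0,0,0,0,0,0.001,0.04],[0,0,0,0,0,0,0.04]]]'; python3 -m handwheel '[[[0,0,0,0,0,0.001,0.04],[0,0,0,0,0,0,0.04]]]'
```

```text
time_s: 5.95
tcp_pos: [0.4988, 0.3152, 0.0557]
ee_rot: [[-0.224, -0.975, 0.0], [-0.975, 0.224, 0.0], [-0.0, -0.0, -1.0]]
wrist_force: [0.6, -0.5, -2.3]
gripper_width: 0.573
gripper_force: 29.9
time_s: 6.15
tcp_pos: [0.4989, 0.3152, 0.0546]
ee_rot: [[-0.224, -0.975, 0.0], [-0.975, 0.224, 0.0], [-0.0, -0.0, -1.0]]
wrist_force: [-0.4, 0.5, -0.8]
gripper_width: 0.571
gripper_force: 29.9
time_s: 6.35
tcp_pos: [0.4989, 0.3153, 0.0546]
ee_rot: [[-0.224, -0.975, 0.001], [-0.975, 0.224, 0.0], [-0.0, -0.0, -1.0]]
wrist_force: [-2.6, -0.8, 4.6]
gripper_width: 0.573
gripper_force: 29.9
```

```bash
python3 -m handwheel '[[[0,0,0,0,0,0,0.06],[0,0,0,0,0,0,0.06],[0,0,0,0,0,0,0.06],[0,0,0,0,0,-0.02,0.06],[0,0,0,0,0,-0.04,0.06],[0,0,0,0,0,-0.045,0.06],[0,0,0,0,0,-0.045,0.06],[0,0,0,-0.03,0,0,0.087],[0,0,0,-0.03,0,0,0.087],[0,0,0,0,0,0,0.087]]]'
python3 - <<'E'
from h import *
import json
s=r.sense();R=np.array(s['ee_rot']); print(s['tcp_pos'],np.degrees(np.arctan2(R[1,0],R[0,0]))); save('wrist','w4.png'); json.dump({k:np.array(s[k]).tolist() for k in('tcp_pos','ee_rot')},open('pics/w4.json','w'))
save('top','top1.png')
E
```

```text
time_s: 7.35
tcp_pos: [0.5128, 0.3764, 0.203]
ee_rot: [[-0.223, -0.975, 0.001], [-0.975, 0.223, 0.001], [-0.002, -0.001, -1.0]]
wrist_force: [-0.2, -0.4, -1.0]
gripper_width: 0.877
gripper_force: 0.0
[0.51278862 0.37641595 0.20304508] -102.85633804132095
```

View pics/w4.png

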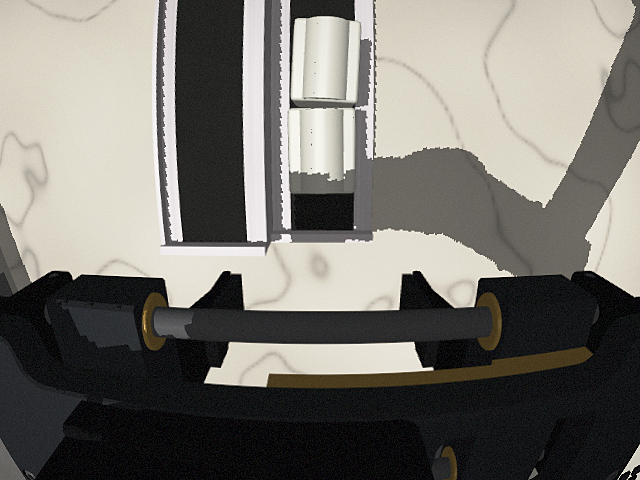

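The view shows b (columns 289–355, rows 108–193) standing next to c (292–361, rows 16–107) with a thin gap at row ~107. I'll put that in rack coordinates.

```bash
python3 - <<'E'
from h import *
import json
st=json.load(open('pics/w4.json')); a=np.load('pics/w4.png.npy').max(2).astype(int)
for u in(296,300,348,351): print(u,a[100:114,u])
for v in(60,90,120,140): print(v,a[v,284:298],a[v,350:368])
for p in[(292,106),(358,106),(289,109),(355,109),(289,193),(355,193),(294,20),(360,20)]: print(p,np.round(torack(onz('wrist',p,.087,st)),4))
# cassette a in top/scene: white blob
def blob(f,x0,y0,x1,y1,n):
    im=np.load('pics/'+f+'.png.npy')[y0:y1,x0:x1]; g=im.min(2); m=(g>np.median(g)+20).astype(np.uint8)
    c=max(cv2.findContours(m,0,2)[0],key=cv2.contourArea); rc=cv2.minAreaRect(c); rc=((rc[0][0]+x0,rc[0][1]+y0),rc[1],rc[2]); print(n,rc); return rc
t=blob('top0',300,255,350,300,'top')
q=np.array([onz('top',u,.067)[:2] for u in cv2.boxPoints(t)]); print(q,q.mean(0))
E
```

```text
296 [129  83  90  95  99  78  28  37 191 218 237 249 246 244]
300 [139  94  89  88  91  92  95  40 198 223 181 191 189 193]
348 [221 208 153  92  91  92  87  99 209 225 233 239 238 238]
351 [224 210 165  98  90  89  77 100 205 221 233 238 239 235]
60 [227 226 227 232 238 129  18  27 137 232 243 243 243 241] [234 234 235 235 235 237 234 217 177 124  99 104 112 107 112 105 111 110]
90 [233 235 232 236 250 103  85 206 229 244 246 247 245 246] [237 236 236 238 239 230 192 147 108 107 105 108 109 103 105 112 113 113]
120 [236 239 242 216 207 231 241 245 247 243 246 245 246 245] [240 238 230 210 193  93 105 105 111 113 113 109 106 106  96 165 246 237]
140 [236 237 239 247 153 224 239 245 246 246 246 245 245 244] [237 241 231 213 168 121 101 108 111 116 106 108 111 113 107  92 251 246]
(292, 106) [-0.0255  0.0281]
(358, 106) [-0.074  0.028]
(289, 109) [-0.0233  0.0303]
(355, 109) [-0.0718  0.0303]
(289, 193) [-0.0226  0.0935]
(355, 193) [-0.0725  0.0935]
(294, 20) [-0.0268 -0.0389]
(360, 20) [-0.0758 -0.0392]
top ((319.3823547363281, 266.97058868408203), (11.399173736572266, 2.1828205585479736), 14.03624439239502)
[[ 0.46322801 -0.0584814 ]
 [ 0.46795208 -0.05965595]
 [ 0.46183908 -0.08432272]
 [ 0.45711751 -0.08314108]] [ 0.46253417 -0.07140029]
```

```bash
python3 -c "
from h import *
plan((.462,-.015,.25),PA)"
```

```text
n=10  [0,0,-0.001,0.0390,-0.0038,-0.0047,0.087]   d=[-0.0499 -0.3888  0.0474] da=0.08
```

```bash
python3 -m handwheel '[[[0,0,0,0.039,-0.0038,-0.0047,0.087],[0,0,0,0.039,-0.0038,-0.0047,0.087],[0,0,0,0.039,-0.0038,-0.0047,0.087],[0,0,0,0.039,-0.0038,-0.0047,0.087],[0,0,0,0.039,-0.0038,-0.0047,0.087],[0,0,0,0.039,-0.0038,-0.0047,0.087],[0,0,0,0.039,-0.0038,-0.0047,0.087],[0,0,0,0.039,-0.0038,-0.0047,0.087],[0,0,0,0.039,-0.0038,-0.0047,0.087],[0,0,0,0.039,-0.0038,-0.0047,0.087],[0,0,0,0,0,0,0.087],[0,0,0,0,0,0,0.087]]]'
python3 - <<'E'
from h import *
import json
s=r.sense();R=np.array(s['ee_rot']); print(s['tcp_pos'],np.degrees(np.arctan2(R[1,0],R[0,0]))); save('wrist','w5.png'); json.dump({k:np.array(s[k]).tolist() for k in('tcp_pos','ee_rot')},open('pics/w5.json','w'))
E
```

```text
time_s: 8.65
tcp_pos: [0.461, -0.0162, 0.2505]
ee_rot: [[-0.227, -0.974, 0.0], [-0.974, 0.227, 0.0], [-0.0, -0.0, -1.0]]
wrist_force: [0.4, -0.7, 0.2]
gripper_width: 1.0
gripper_force: 0.0
[ 0.46104216 -0.01615419  0.25050583] -103.10913272847677
```

View pics/w5.png

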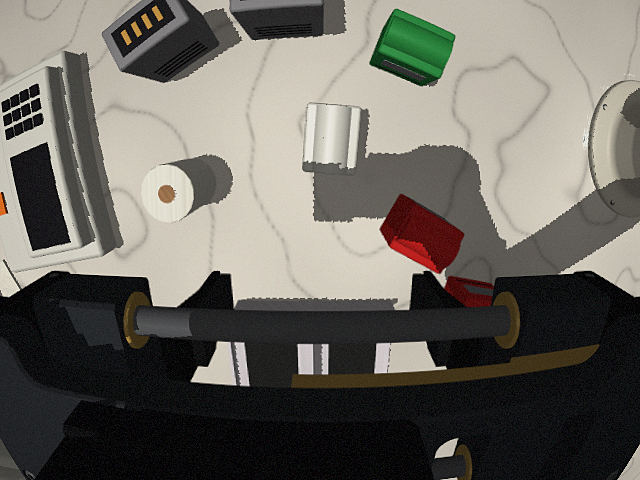

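The view shows cassette a almost directly below, with corners at about (308,102), (364,106), (359,175) and (303,171). The red and green parts are clear of the fingers.

```bash
python3 - <<'E'
from h import *
import json
st=json.load(open('pics/w5.json')); a=np.load('pics/w5.png.npy').max(2).astype(int)
for v in(115,150): print(v,a[v,298:314],a[v,354:370])
for u in(320,350): print(u,a[95:112,u],a[164:182,u])
q=np.array([onz('wrist',p,.067,st)[:2] for p in[(308,102),(364,106),(359,175),(303,171)]]); print(q.mean(0),[np.linalg.norm(q[i]-q[i-1]) for i in range(4)],[np.degrees(np.arctan2(*(q[i]-q[j])[::-1])) for i,j in((0,3),(1,2))])
w=q.mean(0); 
# height from two views: this hump centre vs top camera
print(cross(ray('wrist',(333.5,138.5),st),ray('top',(325,274))), cross(ray('wrist',(333.5,138.5),st),ray('scene',(279,229))))
E
```

```text
115 [205 203 198 190 189 183 185 165 147 216 225 234 230 230 227 233] [220 222 221 227 206 188 114  83  96  96 100  96  95  92  82 117]
150 [215 214 216 219 226 143 177 222 232 235 233 233 232 234 241 177] [225 212 165 110  94  93  98  99  96  98  91  77 183 221 213 213]
320 [203 199 198 198 191 196 201 212 108 189 194 193 191 192 193 191 194] [ 90  93  95  97  94  96  95 100  86  96 101 100 101 103 106  98  98  97]
350 [211 209 208 208 209 212 210 211 207 215 167 177 148 120 116 111 131] [219 219 227 239 104  87  99  99 101  93  87  86  99 100 100 100  98 104]
[ 0.43382544 -0.08133172] [np.float64(0.0643991095522071), np.float64(0.05133234914177016), np.float64(0.06467579824977936), np.float64(0.052268472935631846)] [np.float64(-107.44171685504757), np.float64(-106.61013886437026)]
(array([ 0.44057541, -0.08136673,  0.21324204]), np.float64(0.006905298596238505)) (array([ 0.43462951, -0.08020599,  0.07698719]), np.float64(0.002512312145594685))
```

```bash
python3 -c "
from h import *
t=rack(-.0485,-.076); print(t)
seq(((.4352,-.0816,.12),-107.5))
seq(((*t,.15),PA),start=((.4352,-.0816,.12),-107.5))"
```

```text
[0.46684576 0.18317744]
n=4  [0,0,0.187,0.0177,0.0021,0.0326,0.087]   d=[-0.0261 -0.0662 -0.1304] da=-4.48
n=7  [0,0,-0.111,-0.0377,0.0058,-0.0043,0.087]   d=[0.0316 0.2648 0.03  ] da=4.65
```

```bash
python3 -m handwheel '[[[0,0,0.187,0.0177,0.0021,0.0326,0.087],[0,0,0.187,0.0177,0.0021,0.0326,0.087],[0,0,0.187,0.0177,0.0021,0.0326,0.087],[0,0,0.187,0.0177,0.0021,0.0326,0.087],[0,0,0,0,0,0.03,0.087],[0,0,0,0,0,0.03,0.087],[0,0,0,0,0,0.02,0.087],[0,0,0,0,0,0.007,0.087],[0,0,0,0,0,0,0.04],[0,0,0,0,0,0,0.04],[0,0,0,0,0,0,0.04],[0,0,0,0,0,0,0.04]]]'
python3 -m handwheel '[[[0,0,0,0,0,0,0.04],[0,0,0,0,0,-0.02,0.04],[0,0,0,0,0,-0.03,0.04],[0,0,0,0,0,0,0.04]]]'
python3 - <<'E'
from h import *
s=r.sense();R=np.array(s['ee_rot']); print(s['tcp_pos'],np.degrees(np.arctan2(R[1,0],R[0,0]))); a=save('wrist','w6.png').max(2).astype(int)
print(a[200:232,300:335:8].T); print(a[235:275,266])
E
```

```text
time_s: 9.9
tcp_pos: [0.4365, -0.0811, 0.034]
ee_rot: [[-0.3, -0.954, 0.002], [-0.954, 0.3, 0.0], [-0.001, -0.002, -1.0]]
wrist_force: [1.1, 0.4, -0.0]
gripper_width: 0.718
gripper_force: 0.0
time_s: 10.3
tcp_pos: [0.4384, -0.0811, 0.0863]
ee_rot: [[-0.299, -0.954, 0.008], [-0.954, 0.299, 0.001], [-0.003, -0.008, -1.0]]
wrist_force: [1.4, 0.6, -0.9]
gripper_width: 0.577
gripper_force: 29.9
[ 0.43839753 -0.08110447  0.08629525] -107.40725124389978
[[124 118 116 121 114 120 120 114 119 119 114 108  99  95 102 101 100  97
  102  99  95  98  99  99  96 100 102  96 102  99  98 100]
 [118 121 122 123 117 119 123 123 123 118 116 106  95  97 102 101  99  99
  100 101 101 103  95 100 101  94  96  97  97 102 102  99]
 [116 123 119 123 118 121 125 121 124 121 119 109  95  96  93 100 102 101
   98 102 100  99  96 102 101  96  99 101 102  98  97 101]
 [120 111 116 121 119 117 118 118 120 118 113 106  97  99 100 102  96  95
   98 100 103 101  97 103 100 101 100 100 100  97  95  98]
 [116 121 120 121 117 125 120 115 117 121 116 106  94 101 101  98  98  99
   97 100 100  99 102 102 103  97 101 100  97 101  95 101]]
[ 97  97  98  96  98 101 100 100  96 102 102 107 107 116 111 115 116 118
 120 121 117 122 119 123 118 123 121 116 120 118 120 120 121 117 120 119
 122 120 115 118]
```

```bash
python3 -c "
from h import *
t=rack(-.048,-.075); print(t)
seq(((*t,.16),PA),start=((.4362,-.0811,.153),-107.5),n=9)"
```

```text
[0.46755566 0.18404124]
n=9  [0,0,-0.086,-0.0293,0.0045,-0.0008,0.087]   d=[0.0314 0.2651 0.007 ] da=4.65
```

```bash
python3 -m handwheel '[[[0,0,0,0,0,-0.03,0.04],[0,0,0,0,0,-0.035,0.04],[0,0,-0.086,-0.0293,0.0045,-0.0015,0.04],[0,0,-0.086,-0.0293,0.0045,-0.0015,0.04],[0,0,-0.086,-0.0293,0.0045,-0.0015,0.04],[0,0,-0.086,-0.0293,0.0045,-0.0015,0.04],[0,0,-0.086,-0.0293,0.0045,-0.0015,0.04],[0,0,-0.086,-0.0293,0.0045,-0.0015,0.04],[0,0,-0.086,-0.0293,0.0045,-0.0015,0.04],[0,0,-0.086,-0.0293,0.0045,-0.0015,0.04],[0,0,-0.086,-0.0293,0.0045,-0.0015,0.04]]]'
python3 -m handwheel '[[[0,0,0,0,0,0,0.04],[0,0,0,0,0,0,0.04],[0,0,0,0,0,0,0.04]]]'
python3 -c "
from h import *
for i in range(4):
  s=r.sense();R=np.array(s['ee_rot']); print(s['tcp_pos'],np.degrees(np.arctan2(R[1,0],R[0,0])),torack(s['tcp_pos']))"
```

```text
time_s: 11.45
tcp_pos: [0.4656, 0.1843, 0.16]
ee_rot: [[-0.222, -0.975, -0.003], [-0.975, 0.222, -0.001], [0.002, 0.002, -1.0]]
wrist_force: [0.0, 0.4, -1.4]
gripper_width: 0.571
gripper_force: 29.9
time_s: 11.75
tcp_pos: [0.4658, 0.1826, 0.1605]
ee_rot: [[-0.222, -0.975, -0.002], [-0.975, 0.222, -0.001], [0.002, 0.002, -1.0]]
wrist_force: [0.0, 0.6, -0.5]
gripper_width: 0.575
gripper_force: 29.9
[0.46580186 0.18257336 0.16051101] -102.85271871779256 (np.float64(-0.0493475035663668), np.float64(-0.07679664563164856))
[0.46580186 0.18257336 0.16051101] -102.85271871779256 (np.float64(-0.0493475035663668), np.float64(-0.07679664563164856))
[0.46580186 0.18257336 0.16051101] -102.85271871779256 (np.float64(-0.0493475035663668), np.float64(-0.07679664563164856))
[0.46580186 0.18257336 0.16051101] -102.85271871779256 (np.float64(-0.0493475035663668), np.float64(-0.07679664563164856))
```

```bash
python3 -m handwheel '[[[0,0,0,-0.0005,0.001,0.02,0.04],[0,0,0,0,0,0.03,0.04],[0,0,0,0,0,0.03,0.04],[0,0,0,0,0,0.015,0.04],[0,0,0,0,0,0.005,0.04],[0,0,0,0,0,0,0.04]]]'
python3 -m handwheel '[[[0,0,0,0,0,0.002,0.04],[0,0,0,0,0,0.002,0.04],[0,0,0,0,0,0,0.04]]]'
python3 -m handwheel '[[[0,0,0,0,0,0.0015,0.04],[0,0,0,0,0,0,0.04]]]'
```

```text
time_s: 12.35
tcp_pos: [0.4656, 0.1832, 0.0614]
ee_rot: [[-0.223, -0.975, -0.001], [-0.975, 0.223, -0.001], [0.001, 0.001, -1.0]]
wrist_force: [0.5, 0.0, -1.2]
gripper_width: 0.569
gripper_force: 29.9
time_s: 12.65
tcp_pos: [0.4669, 0.1846, 0.0601]
ee_rot: [[-0.221, -0.975, 0.003], [-0.975, 0.221, 0.001], [-0.002, -0.002, -1.0]]
wrist_force: [-1.9, -1.3, 9.9]
gripper_width: 0.572
gripper_force: 30.0
time_s: 12.85
tcp_pos: [0.4671, 0.1846, 0.0598]
ee_rot: [[-0.221, -0.975, 0.003], [-0.975, 0.221, 0.001], [-0.002, -0.003, -1.0]]
wrist_force: [-4.3, -1.1, 18.5]
gripper_width: 0.571
gripper_force: 30.0
```

```bash
python3 -m handwheel '[[[0,0,0,0,0,-0.004,0.04],[0,0,0,0,0,0,0.04]]]'; python3 - <<'E'
from h import *
s=r.sense();print(s['tcp_pos'],s['wrist_force'],s['moment'])
save('wrist','w7.png');a=np.load('pics/w6.png.npy');b=np.load('pics/w7.png.npy');sc=save('scene','s7.png')
o=np.vstack([np.hstack([a[190:390,160:480],b[190:390,160:480]]),cv2.resize(sc[130:290,340:596],(640,400))]); cv2.imwrite('pics/c7.png',o[:,:,::-1])
E
```

```text
time_s: 13.05
tcp_pos: [0.4664, 0.1848, 0.0611]
ee_rot: [[-0.222, -0.975, 0.002], [-0.975, 0.222, 0.002], [-0.002, -0.002, -1.0]]
wrist_force: [-0.5, 0.8, -3.0]
gripper_width: 0.573
gripper_force: 30.0
[0.46642704 0.18475497 0.06113109] [-0.47990909  0.83329773 -2.99931221] [ 0.07357133 -0.0806453  -0.01225359]
```

View pics/c7.png

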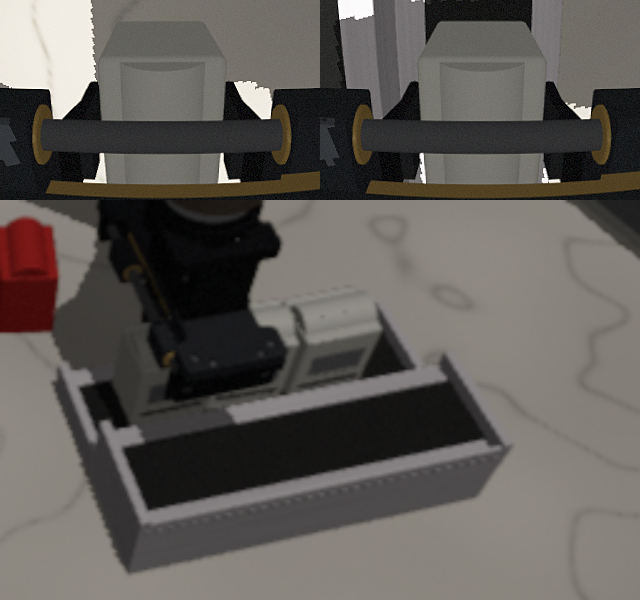

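The wrist crops show a held with its shoulder edge about 10 px further out than b's was, so it may be pitched a little. In the scene crop the row looks clean. I'll compare its size and height in the hand with b's.

```bash
python3 - <<'E'
from h import *
st={'tcp_pos':[0,0,0],'ee_rot':np.eye(3)}
for f in('w3','w6','w7'):
    a=np.load(f'pics/{f}.png.npy').max(2).astype(float)
    col=a[195:275,300:340].mean(1); g=np.abs(np.diff(cv2.GaussianBlur(col[:,None],(1,5),0).ravel())); print(f,'row steps',[(195+i,round(g[i],1)) for i in np.argsort(-g)[:8]])
    for v in(218,225,240,250,260,270,280):
        row=a[v-1:v+2].mean(0); d=np.abs(np.diff(cv2.GaussianBlur(row[None],(5,1),0).ravel())); l=240+np.argmax(d[240:300]); rr=350+np.argmax(d[350:400]); print('  ',v,l,rr,rr-l)
E
```

```text
w3 row steps [(np.int64(214), np.float64(28.1)), (np.int64(213), np.float64(23.4)), (np.int64(215), np.float64(15.7)), (np.int64(212), np.float64(8.8)), (np.int64(259), np.float64(6.7)), (np.int64(268), np.float64(6.3)), (np.int64(258), np.float64(5.8)), (np.int64(269), np.float64(5.6))]
   218 274 366 92
   225 271 370 99
   240 263 378 115
   250 243 383 140
   260 253 364 111
   270 255 386 131
   280 255 397 142
w6 row steps [(np.int64(210), np.float64(6.9)), (np.int64(251), np.float64(6.6)), (np.int64(260), np.float64(6.4)), (np.int64(211), np.float64(5.9)), (np.int64(252), np.float64(5.4)), (np.int64(259), np.float64(5.1)), (np.int64(246), np.float64(4.3)), (np.int64(209), np.float64(4.2))]
   218 252 366 114
   225 253 371 118
   240 253 380 127
   250 253 386 133
   260 255 364 109
   270 256 397 141
   280 245 397 152
w7 row steps [(np.int64(210), np.float64(26.5)), (np.int64(211), np.float64(20.8)), (np.int64(209), np.float64(18.1)), (np.int64(212), np.float64(7.7)), (np.int64(260), np.float64(6.4)), (np.int64(251), np.float64(6.3)), (np.int64(252), np.float64(6.0)), (np.int64(208), np.float64(5.9))]
   218 264 371 107
   225 265 371 106
   240 262 380 118
   250 256 386 130
   260 279 363 84
   270 255 389 134
   280 245 397 152
```

```bash
python3 - <<'E'
from h import *
from scipy.optimize import least_squares
st={'tcp_pos':[0,0,0],'ee_rot':np.eye(3)}
X=lambda v,z: onz('wrist',(321,v),z,st)[0]
from scipy.optimize import brentq
x0=X(214,.033); zr=[brentq(lambda z:X(v,z)-x0,-.1,.02) for v in(259,268.5)]; print(x0,zr)
# a: upright, unknown shift d and drop e
f=lambda q:[X(210.5,.033+q[1])-x0-q[0],X(251.3,zr[0]+q[1])-x0-q[0],X(259.7,zr[1]+q[1])-x0-q[0]]
s=least_squares(f,[0,0],x_scale=1e-3); print('shift,drop',s.x,s.fun)
E
```

```text
0.031044957641396448 [-0.040039037609741215, -0.04934230227247287]
shift,drop [0.0003338  0.00760172] [ 1.29871954e-06 -7.36705442e-06  6.06833475e-06]
```

The fit says a is upright but sits 7.6 mm lower in the hand than b did, so the contact was simply the strip. I'll shift 2 mm away from c, set it down and release.

```bash
python3 -m handwheel '[[[0,0,0,0.002,0,0,0.04],[0,0,0,0,0,0.0015,0.04],[0,0,0,0,0,0.001,0.04],[0,0,0,0,0,0,0.04]]]'
python3 -m handwheel '[[[0,0,0,0,0,0,0.06],[0,0,0,0,0,0,0.06],[0,0,0,0,0,0,0.06],[0,0,0,0,0,-0.02,0.06],[0,0,0,0,0,-0.04,0.06],[0,0,0,0,0,-0.04,0.06],[0,0,0,0,0,-0.04,0.06],[0,0,0,-0.02,0,0,0.087],[0,0,0,-0.02,0,0,0.087],[0,0,0,-0.02,0,0,0.087],[0,0,0,0,0,0,0.087],[0,0,0,0,0,0,0.087]]]'
python3 - <<'E'
from h import *
import json
s=r.sense();R=np.array(s['ee_rot']); print(s['tcp_pos'],np.degrees(np.arctan2(R[1,0],R[0,0]))); a=save('wrist','w8.png').max(2).astype(int); json.dump({k:np.array(s[k]).tolist() for k in('tcp_pos','ee_rot')},open('pics/w8.json','w'))
for u in(305,330,352): print(u,a[90:135,u])
E
```

```text
time_s: 13.55
tcp_pos: [0.4657, 0.1827, 0.0598]
ee_rot: [[-0.221, -0.975, 0.001], [-0.975, 0.221, -0.0], [-0.0, -0.001, -1.0]]
wrist_force: [-5.3, -0.5, 16.6]
gripper_width: 0.572
gripper_force: 30.0
time_s: 14.75
tcp_pos: [0.478, 0.2413, 0.1955]
ee_rot: [[-0.221, -0.975, -0.003], [-0.975, 0.221, -0.003], [0.003, 0.002, -1.0]]
wrist_force: [-1.0, -0.6, 0.6]
gripper_width: 0.985
gripper_force: 0.0
[0.478016   0.24128129 0.19553168] -102.74265589073046
305 [ 44  41  40  40  46  48  43  40  39  40  45  48  42  47  45  41  40  46
  41  25 131 231 237 229 232 232 229 229 230 231 231 229 231 232 230 232
 231 230 230 231 232 231 234 233 233]
330 [ 30  39  43  33  47  37  40  41  39  41  46  39  49  39  40  42  37  38
  37  36  97 243 227 222 223 225 222 223 223 221 221 221 223 221 224 220
 222 222 221 221 223 223 224 220 223]
352 [251 255 255 255 255 255 255 255 255 255 255 255 255 255 255 255 255 255
 255 255 247 184 193 224 232 235 231 234 233 231 231 231 230 231 230 229
 230 230 230 230 229 229 229 229 230]
```

View pics/w8.png

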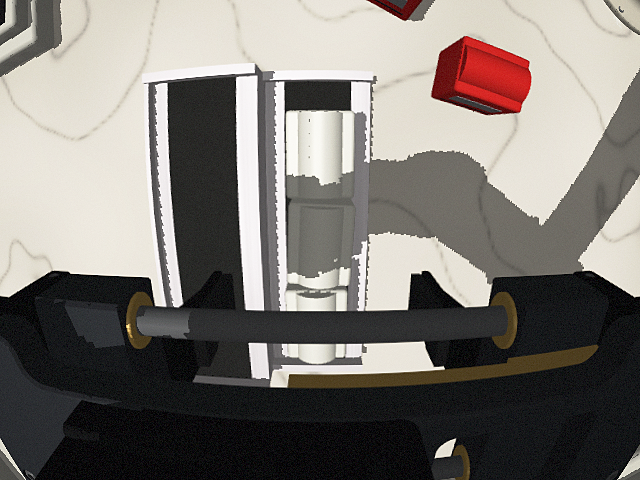

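The row on the lower tier looks good: a is at rows 110–199, c at 199–289 and b at 290–362, all with left edges at column ~286. Next are the packs, starting with the nearest one, and the row fills from the right so the camera sees each gap.

```bash
cat >> h.py <<'E'
def pack(fn,z=.106):
    """gold contacts nearest the nadir of the wrist camera: centre, long direction (world)"""
    s=r.sense(); im=save('wrist',fn); h=cv2.cvtColor(im,cv2.COLOR_RGB2HSV)
    m=cv2.inRange(h,(10,90,70),(28,255,255)); m[250:]=0; m=cv2.morphologyEx(m,cv2.MORPH_CLOSE,np.ones((19,19)))
    n,l,st,c=cv2.connectedComponentsWithStats(m); out=[]
    for i in range(1,n):
        if st[i,4]<300: continue
        rc=cv2.minAreaRect(np.argwhere(l==i)[:,::-1].astype(np.float32)); q=np.array([onz('wrist',u,z,s)[:2] for u in cv2.boxPoints(rc)])
        e=max([q[1]-q[0],q[2]-q[1]],key=np.linalg.norm); f=min([q[1]-q[0],q[2]-q[1]],key=np.linalg.norm)
        print('pack px',np.round(rc[0],1),'xy',q.mean(0).round(4),'long deg',round(np.degrees(np.arctan2(e[1],e[0])),2),'size',np.linalg.norm(e).round(4),np.linalg.norm(f).round(4))
    R=np.array(s['ee_rot']); print('tcp',s['tcp_pos'],np.degrees(np.arctan2(R[1,0],R[0,0])),'tilt',R[:2,2].round(4),s['time_s'])
E
python3 -c "
from h import *
import json
st=json.load(open('pics/w8.json'))
for p in((305,110.3),(330,110.3),(286,150),(353,150)): print(torack(onz('wrist',p,.087,st)))
plan((.525,-.2415,.25),169.2,n=14,start=(r.sense()['tcp_pos'],-102.85))"
```

```text
(np.float64(-0.039391794636190136), np.float64(-0.10812456801688475))
(np.float64(-0.05727138361152995), np.float64(-0.1081197072143143))
(np.float64(-0.025582682723657657), np.float64(-0.0793395745393593))
(np.float64(-0.07401885248436085), np.float64(-0.07938743535201032))
n=14  [0,0,1.047,0.0196,-0.0329,-0.0039,0.087]   d=[ 0.047  -0.4823  0.0541] da=-87.95
```

```bash
python3 -m handwheel '[[[0,0,1.047,0.0196,-0.0329,-0.0039,0.087],[0,0,1.047,0.0196,-0.0329,-0.0039,0.087],[0,0,1.047,0.0196,-0.0329,-0.0039,0.087],[0,0,1.047,0.0196,-0.0329,-0.0039,0.087],[0,0,1.047,0.0196,-0.0329,-0.0039,0.087],[0,0,1.047,0.0196,-0.0329,-0.0039,0.087],[0,0,1.047,0.0196,-0.0329,-0.0039,0.087],[0,0,1.047,0.0196,-0.0329,-0.0039,0.087],[0,0,1.047,0.0196,-0.0329,-0.0039,0.087],[0,0,1.047,0.0196,-0.0329,-0.0039,0.087],[0,0,1.047,0.0196,-0.0329,-0.0039,0.087],[0,0,1.047,0.0196,-0.0329,-0.0039,0.087]]]'
python3 -m handwheel '[[[0,0,1.047,0.0196,-0.0329,-0.0039,0.087],[0,0,1.047,0.0196,-0.0329,-0.0039,0.087],[0,0,0,0,0,0,0.087],[0,0,0,0,0,0,0.087]]]'
python3 -c "
from h import *
pack('p3.png')"
```

```text
time_s: 16.0
tcp_pos: [0.5655, -0.1792, 0.2436]
ee_rot: [[-1.0, -0.026, -0.002], [-0.026, 1.0, 0.0], [0.002, 0.0, -1.0]]
wrist_force: [0.2, 0.0, -0.8]
gripper_width: 1.0
gripper_force: 0.0
time_s: 16.4
tcp_pos: [0.5249, -0.2429, 0.2518]
ee_rot: [[-0.982, 0.188, -0.001], [0.188, 0.982, 0.0], [0.001, 0.0, -1.0]]
wrist_force: [0.8, 0.3, -0.5]
gripper_width: 1.002
gripper_force: 0.0
pack px [321.5 133.5] xy [ 0.4514 -0.2283] long deg -10.72 size 0.0406 0.0154
tcp [ 0.52490054 -0.24292412  0.25183303] 169.1497693865962 tilt [-0.0006  0.0003] 16.4
```

```bash
python3 -c "
from h import *
t=rack(.0475,-.084); print(t)
seq(((.452,-.228,.14),169.2))
seq(((*t,.246),PA),start=((.452,-.228,.246),169.2),n=15)"
```

```text
[0.55866656 0.15402704]
n=4  [0,0,0.001,0.0187,0.0001,0.0279,0.087]   d=[-0.0735  0.0142 -0.1117] da=-0.03
n=15  [0,0,-0.977,-0.0210,0.0204,-0.0000,0.087]   d=[0.1067 0.382  0.    ] da=87.95
```

```bash
python3 -m handwheel '[[[0,0,0,0.0187,0.0001,0.0279,0.087],[0,0,0,0.0187,0.0001,0.0279,0.087],[0,0,0,0.0187,0.0001,0.0279,0.087],[0,0,0,0.0187,0.0001,0.0279,0.087],[0,0,0,0,0,0.03,0.087],[0,0,0,0,0,0.03,0.087],[0,0,0,0,0,0.018,0.087],[0,0,0,0,0,0.006,0.087],[0,0,0,0,0,0,0.04],[0,0,0,0,0,0,0.04],[0,0,0,0,0,0,0.04],[0,0,0,0,0,0,0.04]]]'
python3 -m handwheel '[[[0,0,0,0,0,0,0.04],[0,0,0,0,0,0,0.04]]]'
python3 -m handwheel '[[[0,0,0,0,0,-0.01,0.04],[0,0,0,0,0,-0.025,0.04],[0,0,0,0,0,-0.035,0.04],[0,0,0,0,0,-0.04,0.04],[0,0,0,0,0,-0.04,0.04],[0,0,0,0,0,-0.03,0.04],[0,0,0,0,0,-0.01,0.04],[0,0,0,0,0,0,0.04]]]'
```

```text
time_s: 17.65
tcp_pos: [0.4531, -0.2278, 0.0575]
ee_rot: [[-0.982, 0.186, 0.002], [0.186, 0.982, -0.0], [-0.002, 0.0, -1.0]]
wrist_force: [1.3, 0.1, 0.5]
gripper_width: 0.717
gripper_force: 0.0
time_s: 17.85
tcp_pos: [0.4526, -0.228, 0.0571]
ee_rot: [[-0.982, 0.186, 0.001], [0.186, 0.982, -0.0], [-0.001, -0.0, -1.0]]
wrist_force: [-0.9, -0.5, 4.9]
gripper_width: 0.571
gripper_force: 29.9
time_s: 18.65
tcp_pos: [0.4523, -0.2274, 0.2469]
ee_rot: [[-0.982, 0.187, 0.002], [0.187, 0.982, 0.001], [-0.001, 0.001, -1.0]]
wrist_force: [-0.1, 0.2, -5.8]
gripper_width: 0.574
gripper_force: 29.9
```

```bash
python3 -m handwheel '[[[0,0,-0.977,-0.021,0.0204,0,0.04],[0,0,-0.977,-0.021,0.0204,0,0.04],[0,0,-0.977,-0.021,0.0204,0,0.04],[0,0,-0.977,-0.021,0.0204,0,0.04],[0,0,-0.977,-0.021,0.0204,0,0.04],[0,0,-0.977,-0.021,0.0204,0,0.04],[0,0,-0.977,-0.021,0.0204,0,0.04],[0,0,-0.977,-0.021,0.0204,0,0.04],[0,0,-0.977,-0.021,0.0204,0,0.04],[0,0,-0.977,-0.021,0.0204,0,0.04],[0,0,-0.977,-0.021,0.0204,0,0.04],[0,0,-0.977,-0.021,0.0204,0,0.04]]]'
python3 -m handwheel '[[[0,0,-0.977,-0.021,0.0204,0,0.04],[0,0,-0.977,-0.021,0.0204,0,0.04],[0,0,-0.977,-0.021,0.0204,0,0.04],[0,0,0,0,0,0.02,0.04],[0,0,0,0,0,0.03,0.04],[0,0,0,0,0,0.03,0.04],[0,0,0,0,0,0.02,0.04],[0,0,0,0,0,0.01,0.04],[0,0,0,0,0,0,0.04],[0,0,0,0,0,0,0.04]]]'
python3 -c "
from h import *
a=save('wrist','h1.png').max(2).astype(int); s=r.sense();R=np.array(s['ee_rot']); print(s['tcp_pos'],np.degrees(np.arctan2(R[1,0],R[0,0])),torack(s['tcp_pos']))
print(a[150:300:3,321])"
```

```text
time_s: 19.85
tcp_pos: [0.5867, 0.0738, 0.2423]
ee_rot: [[-0.503, -0.864, -0.007], [-0.864, 0.503, -0.001], [0.005, 0.006, -1.0]]
wrist_force: [0.3, 0.9, -4.9]
gripper_width: 0.569
gripper_force: 29.9
time_s: 20.85
tcp_pos: [0.5592, 0.1551, 0.1364]
ee_rot: [[-0.222, -0.975, -0.0], [-0.975, 0.222, -0.001], [0.001, -0.0, -1.0]]
wrist_force: [0.3, 0.3, -4.4]
gripper_width: 0.576
gripper_force: 29.9
[0.55963961 0.15542922 0.13723782] -102.81096279299098 (np.float64(0.04818115779287768), np.float64(-0.08239266176599597))
[254 250 251 252 134  46  47  40  37  44  48  30  24  23  60  54  62  59
  57  58  57  62  61  63  60  62  63  61  64  63  66  68  75  72  68  73
  75  73  75  74  31  15   5  21  13  17  18  27  13 116]
```

```bash
python3 -m handwheel '[[[0,0,0,0.0013,-0.0003,0.008,0.04],[0,0,0,0,0,0.005,0.04],[0,0,0,0,0,0.002,0.04],[0,0,0,0,0,0,0.04]]]'; python3 -m handwheel '[[[0,0,0,0,0,0.0015,0.04],[0,0,0,0,0,0,0.04]]]';  python3 -m handwheel '[[[0,0,0,0,0,0.0015,0.04],[0,0,0,0,0,0,0.04]]]' | grep force
```

```text
time_s: 21.3
tcp_pos: [0.5587, 0.1537, 0.1212]
ee_rot: [[-0.222, -0.975, -0.001], [-0.975, 0.222, -0.0], [0.0, 0.001, -1.0]]
wrist_force: [0.9, 0.6, -5.7]
gripper_width: 0.574
gripper_force: 29.9
time_s: 21.5
tcp_pos: [0.559, 0.1539, 0.1201]
ee_rot: [[-0.222, -0.975, 0.0], [-0.975, 0.222, 0.0], [-0.0, -0.0, -1.0]]
wrist_force: [-0.0, 0.5, -4.7]
gripper_width: 0.573
gripper_force: 29.9
wrist_force: [0.2, 0.1, -4.8]
gripper_force: 29.9
```

```bash
python3 -m handwheel '[[[0,0,0,0,0,0.0015,0.04],[0,0,0,0,0,0,0.04]]]' | grep -E "force|tcp"; python3 -m handwheel '[[[0,0,0,0,0,0.001,0.04],[0,0,0,0,0,0,0.04]]]'| grep -E "force|tcp"
```

```text
tcp_pos: [0.5592, 0.1539, 0.1172]
wrist_force: [0.3, -0.1, -4.4]
gripper_force: 29.9
tcp_pos: [0.5592, 0.1539, 0.1172]
wrist_force: [-1.9, -0.2, 2.7]
gripper_force: 29.9
```

```bash
python3 -m handwheel '[[[0,0,0,0,0,0,0.07],[0,0,0,0,0,0,0.07],[0,0,0,0,0,0,0.07],[0,0,0,0,0,-0.015,0.07],[0,0,0,0,0,-0.035,0.07],[0,0,0,-0.01,0,-0.045,0.087],[0,0,0,-0.03,0,-0.035,0.087],[0,0,0,-0.03,0,0,0.087],[0,0,0,0,0,0,0.087],[0,0,0,0,0,0,0.087]]]' | grep -E "force|tcp"
python3 -c "
from h import *
pack('q1.png',.166)
s=r.sense(); 
print('rack',torack(s['tcp_pos']))
plan((.646,-.208,.25),-163.2,n=12,start=(s['tcp_pos'],PA))"
```

```text
tcp_pos: [0.5742, 0.2224, 0.2453]
wrist_force: [-0.2, 0.1, -0.4]
gripper_force: 0.0
pack px [320.  138.5] xy [0.5588 0.1534] long deg 77.4 size 0.0409 0.0166
tcp [0.57417658 0.22244305 0.24534789] -102.77477894521155 tilt [-0.0011 -0.0005] 23.1
rack (np.float64(0.04745594996118552), np.float64(-0.014524972572718176))
n=12  [0,0,0.838,0.0244,-0.0291,-0.0004,0.087]   d=[ 0.072  -0.4298  0.0048] da=-60.35
```

```bash
python3 -m handwheel '[[[0,0,0.838,0.0244,-0.0291,-0.0004,0.087],[0,0,0.838,0.0244,-0.0291,-0.0004,0.087],[0,0,0.838,0.0244,-0.0291,-0.0004,0.087],[0,0,0.838,0.0244,-0.0291,-0.0004,0.087],[0,0,0.838,0.0244,-0.0291,-0.0004,0.087],[0,0,0.838,0.0244,-0.0291,-0.0004,0.087],[0,0,0.838,0.0244,-0.0291,-0.0004,0.087],[0,0,0.838,0.0244,-0.0291,-0.0004,0.087],[0,0,0.838,0.0244,-0.0291,-0.0004,0.087],[0,0,0.838,0.0244,-0.0291,-0.0004,0.087],[0,0,0.838,0.0244,-0.0291,-0.0004,0.087],[0,0,0.838,0.0244,-0.0291,-0.0004,0.087]]]' >/dev/null
python3 -m handwheel '[[[0,0,0,0,0,0,0.087],[0,0,0,0,0,0,0.087]]]' | grep -E "force|tcp"
python3 -c "
from h import *
pack('p2.png')
seq(((.576,-.229,.14),-163.2))
t=rack(.0475,-.0005);print(t)
seq(((*t,.246),PA),start=((.576,-.229,.246),-163.2),n=13)"
```

```text
tcp_pos: [0.6455, -0.2086, 0.2504]
wrist_force: [-0.7, 0.1, -0.6]
gripper_force: 0.0
pack px [159.2 115.6] xy [ 0.5936 -0.3703] long deg 113.5 size 0.0435 0.0167
pack px [321.  135.5] xy [ 0.5754 -0.2293] long deg 16.85 size 0.0404 0.0162
tcp [ 0.64553256 -0.20855111  0.25036078] -163.28750659043595 tilt [-0.0011  0.0002] 24.55
n=4  [0,0,0.000,0.0183,-0.0001,0.0276,0.087]   d=[-0.07   -0.0215 -0.1104] da=-0.00
[0.57723696 0.23543954]
n=13  [0,0,-0.774,-0.0264,0.0266,-0.0000,0.087]   d=[0.0012 0.4644 0.    ] da=60.35
```

```bash
python3 -m handwheel '[[[0,0,0,0.0183,-0.0001,0.0276,0.087],[0,0,0,0.0183,-0.0001,0.0276,0.087],[0,0,0,0.0183,-0.0001,0.0276,0.087],[0,0,0,0.0183,-0.0001,0.0276,0.087],[0,0,0,0,0,0.03,0.087],[0,0,0,0,0,0.03,0.087],[0,0,0,0,0,0.018,0.087],[0,0,0,0,0,0.006,0.087],[0,0,0,0,0,0,0.04],[0,0,0,0,0,0,0.04],[0,0,0,0,0,0,0.04],[0,0,0,0,0,0,0.04]]]' >/dev/null
python3 -m handwheel '[[[0,0,0,0,0,0,0.04],[0,0,0,0,0,0,0.04],[0,0,0,0,0,0,0.04]]]'
python3 -m handwheel '[[[0,0,0,0,0,-0.01,0.04],[0,0,0,0,0,-0.025,0.04],[0,0,0,0,0,-0.035,0.04],[0,0,0,0,0,-0.04,0.04],[0,0,0,0,0,-0.04,0.04],[0,0,0,0,0,-0.03,0.04],[0,0,0,0,0,-0.01,0.04],[0,0,0,0,0,0,0.04]]]'
```

```text
time_s: 26.1
tcp_pos: [0.5771, -0.2288, 0.0571]
ee_rot: [[-0.957, -0.29, 0.001], [-0.29, 0.957, -0.0], [-0.001, -0.001, -1.0]]
wrist_force: [-0.6, -0.6, 1.6]
gripper_width: 0.573
gripper_force: 30.0
time_s: 26.9
tcp_pos: [0.5765, -0.2282, 0.2468]
ee_rot: [[-0.957, -0.289, 0.001], [-0.289, 0.957, 0.001], [-0.001, 0.0, -1.0]]
wrist_force: [-0.2, 0.1, -6.4]
gripper_width: 0.576
gripper_force: 30.0
```

```bash
python3 -m handwheel '[[[0,0,-0.774,-0.0264,0.0266,0,0.04],[0,0,-0.774,-0.0264,0.0266,0,0.04],[0,0,-0.774,-0.0264,0.0266,0,0.04],[0,0,-0.774,-0.0264,0.0266,0,0.04],[0,0,-0.774,-0.0264,0.0266,0,0.04],[0,0,-0.774,-0.0264,0.0266,0,0.04],[0,0,-0.774,-0.0264,0.0266,0,0.04],[0,0,-0.774,-0.0264,0.0266,0,0.04],[0,0,-0.774,-0.0264,0.0266,0,0.04],[0,0,-0.774,-0.0264,0.0266,0,0.04],[0,0,-0.774,-0.0264,0.0266,0,0.04],[0,0,-0.774,-0.0264,0.0266,0,0.04]]]' >/dev/null
python3 -m handwheel '[[[0,0,-0.774,-0.0264,0.0266,0,0.04],[0,0,0,0,0,0,0.04],[0,0,0,0,0,0,0.04],[0,0,0,0,0,0,0.04]]]'
cat >> h.py <<'E'
def gap(fn,zs):
    """held pack's near end and standing pack's contacts, as seen; rows of the picture at u~321"""
    s=r.sense(); a=save('wrist',fn); R=np.array(s['ee_rot']); print('tcp rack',np.round(torack(s['tcp_pos']),4),'z',s['tcp_pos'][2],'ang',np.degrees(np.arctan2(R[1,0],R[0,0])))
    g=cv2.GaussianBlur(a.max(2)[:,315:328].mean(1)[:,None].astype(np.float32),(1,5),0).ravel(); d=np.abs(np.diff(g))
    pk=[i for i in range(20,300) if d[i]>4 and d[i]==d[i-3:i+4].max()]
    for i in pk: print(i,round(float(g[i-3])),'->',round(float(g[i+4])),[ (z,round(float(torack(onz('wrist',(321,i+.5),z,s))[1]),4)) for z in zs])
E
python3 -c "
from h import *
s=r.sense(); z=s['tcp_pos'][2]
gap('g2.png',[.165,z+.049,z-.056])"
```

```text
time_s: 28.5
tcp_pos: [0.5767, 0.2357, 0.2443]
ee_rot: [[-0.222, -0.975, -0.003], [-0.975, 0.222, -0.002], [0.003, 0.003, -1.0]]
wrist_force: [0.2, -0.0, -5.4]
gripper_width: 0.569
gripper_force: 30.0
tcp rack [ 0.047  -0.0004] z 0.24432303864112692 ang -102.847784739284
58 247 -> 159 [(0.165, -0.1238), (np.float64(0.2933230386411269), -0.0969), (np.float64(0.18832303864112693), -0.1189)]
72 167 -> 53 [(0.165, -0.1144), (np.float64(0.2933230386411269), -0.0925), (np.float64(0.18832303864112693), -0.1104)]
86 54 -> 245 [(0.165, -0.1052), (np.float64(0.2933230386411269), -0.0881), (np.float64(0.18832303864112693), -0.1021)]
94 245 -> 55 [(0.165, -0.0999), (np.float64(0.2933230386411269), -0.0857), (np.float64(0.18832303864112693), -0.0973)]
104 56 -> 247 [(0.165, -0.0933), (np.float64(0.2933230386411269), -0.0826), (np.float64(0.18832303864112693), -0.0914)]
112 246 -> 56 [(0.165, -0.0881), (np.float64(0.2933230386411269), -0.0802), (np.float64(0.18832303864112693), -0.0867)]
123 56 -> 247 [(0.165, -0.081), (np.float64(0.2933230386411269), -0.0769), (np.float64(0.18832303864112693), -0
[... 258 characters left out ...]
 56 [(0.165, -0.0641), (np.float64(0.2933230386411269), -0.069), (np.float64(0.18832303864112693), -0.065)]
164 54 -> 173 [(0.165, -0.0544), (np.float64(0.2933230386411269), -0.0644), (np.float64(0.18832303864112693), -0.0562)]
177 173 -> 21 [(0.165, -0.0459), (np.float64(0.2933230386411269), -0.0604), (np.float64(0.18832303864112693), -0.0485)]
188 22 -> 59 [(0.165, -0.0386), (np.float64(0.2933230386411269), -0.0571), (np.float64(0.18832303864112693), -0.042)]
265 71 -> 18 [(0.165, 0.0147), (np.float64(0.2933230386411269), -0.0321), (np.float64(0.18832303864112693), 0.0062)]
292 17 -> 110 [(0.165, 0.0351), (np.float64(0.2933230386411269), -0.0226), (np.float64(0.18832303864112693), 0.0246)]
```

```bash
python3 -m handwheel '[[[0,0,0,-0.0015,0.0003,0.015,0.04],[0,0,0,0,0,0.03,0.04],[0,0,0,0,0,0.03,0.04],[0,0,0,0,0,0.025,0.04],[0,0,0,0,0,0.012,0.04],[0,0,0,0,0,0.006,0.04],[0,0,0,0,0,0.002,0.04],[0,0,0,0,0,0,0.04],[0,0,0,0,0,0,0.04]]]' | grep -E "force|tcp"
python3 -m handwheel '[[[0,0,0,0,0,0.002,0.04],[0,0,0,0,0,0,0.04]]]' | grep -E "force|tcp"
python3 -m handwheel '[[[0,0,0,0,0,0.0015,0.04],[0,0,0,0,0,0,0.04]]]' | grep -E "force|tcp"
```

```text
tcp_pos: [0.5782, 0.2385, 0.1279]
wrist_force: [-0.4, 0.1, -4.3]
gripper_force: 30.0
tcp_pos: [0.5774, 0.2382, 0.1248]
wrist_force: [-0.6, -0.4, -4.6]
gripper_force: 30.0
tcp_pos: [0.5772, 0.2381, 0.1228]
wrist_force: [0.7, -0.5, -4.7]
gripper_force: 30.0
```

```bash
python3 -m handwheel '[[[0,0,0,0,0,0.002,0.04],[0,0,0,0,0,0.001,0.04],[0,0,0,0,0,0,0.04]]]' | grep -E "force|tcp"
python3 -m handwheel '[[[0,0,0,0,0,0.0015,0.04],[0,0,0,0,0,0,0.04]]]' | grep -E "force|tcp"
```

```text
tcp_pos: [0.5772, 0.238, 0.1196]
wrist_force: [0.6, -0.1, -4.4]
gripper_force: 30.0
tcp_pos: [0.5772, 0.238, 0.1182]
wrist_force: [-0.6, -1.0, -5.3]
gripper_force: 30.0
```

```bash
python3 -m handwheel '[[[0,0,0,0,0,0.001,0.04],[0,0,0,0,0,0,0.04]]]' | grep -E "force|tcp"
```

```text
tcp_pos: [0.5773, 0.2381, 0.1173]
wrist_force: [-0.0, -0.6, -5.2]
gripper_force: 30.0
```

```bash
python3 -m handwheel '[[[0,0,0,0,0,0.001,0.04],[0,0,0,0,0,0,0.04]]]' | grep -E "force|tcp"; python3 -m handwheel '[[[0,0,0,0,0,0.001,0.04],[0,0,0,0,0,0,0.04]]]' | grep -E "force|tcp"
```

```text
tcp_pos: [0.5774, 0.2381, 0.1171]
wrist_force: [-1.2, -1.3, -2.2]
gripper_force: 30.0
tcp_pos: [0.5774, 0.2381, 0.1171]
wrist_force: [-2.7, -1.0, 5.0]
gripper_force: 30.0
```

```bash
python3 -m handwheel '[[[0,0,0,0,0,0,0.07],[0,0,0,0,0,0,0.07],[0,0,0,0,0,0,0.07],[0,0,0,0,0,-0.015,0.07],[0,0,0,0,0,-0.035,0.07],[0,0,0,-0.01,0,-0.045,0.087],[0,0,0,-0.03,0,-0.035,0.087],[0,0,0,-0.02,0,0,0.087],[0,0,0,0,0,0,0.087],[0,0,0,0,0,0,0.087]]]' | grep -E "force|tcp"
python3 -c "
from h import *
pack('q2.png',.166)
s=r.sense(); print(torack((.5588,.1534)))
gap('q2b.png',[.165])
plan((.565,-.303,.25),-66,n=15,start=(s['tcp_pos'],PA))"
```

```text
tcp_pos: [0.5903, 0.2966, 0.2444]
wrist_force: [-0.5, 0.4, 0.2]
gripper_force: 0.0
pack px [319.  27.] xy [0.5591 0.1548] long deg 77.07 size 0.0381 0.0168
pack px [320. 153.] xy [0.577  0.2367] long deg 77.45 size 0.0415 0.0165
tcp [0.59029136 0.29659859 0.24441344] -102.76637894056375 tilt [-0.0014 -0.0009] 31.95
(np.float64(0.047813839999999996), np.float64(-0.08455787999999997))
tcp rack [0.0467 0.0615] z 0.2443194275969395 ang -102.79451576897914
20 217 -> 39 [(0.165, -0.0882)]
30 39 -> 221 [(0.165, -0.0811)]
37 221 -> 42 [(0.165, -0.0762)]
47 42 -> 225 [(0.165, -0.0693)]
55 224 -> 44 [(0.165, -0.0639)]
69 45 -> 150 [(0.165, -0.0544)]
83 147 -> 49 [(0.165, -0.0451)]
93 49 -> 147 [(0.165, -0.0385)]
107 152 -> 48 [(0.165, -0.0294)]
122 48 -> 232 [(0.165, -0.0196)]
130 234 -> 48 [(0.165, -0.0145)]
140 49 -> 232 [(0.165, -0.008)]
148 232 -> 48 [(0.165, -0.0028)]
159 48 -> 232 [(0.165, 0.0044)]
166 232 -> 46 [(0.165, 0.0089)]
177 46 -> 230 [(0.165, 0.0161)]
185 231 -> 19 [(0.165, 0.0214)]
199 16 -> 63 [(0.165, 0.0307)]
213 61 -> 18 [(0.165, 0.0401)]
239 18 -> 37 [(0.165, 0.058)]
288 36 -> 88 [(0.165, 0.094)]
293 79 -> 224 [(0.165, 0.0979)]
n=15  [0,0,-0.409,0.0404,0.0048,-0.0004,0.087]   d=[-0.0252 -0.5991  0.0057] da=36.85
```

Two independent measures put the gap between the first two packs at about 5 mm. There is time, so I'll regrasp the second pack and move it 2 mm closer.

```bash
python3 -m handwheel '[[[0,0,0,0.03,0,0,0.087],[0,0,0,0.03,0,0,0.087],[0,0,0,0,0,0.04,0.07],[0,0,0,0,0,0.045,0.07],[0,0,0,0,0,0.03,0.07],[0,0,0,0,0,0.014,0.07],[0,0,0,0,0,0,0.04],[0,0,0,0,0,0,0.04],[0,0,0,0,0,0,0.04],[0,0,0,0,0,0,0.04]]]' | grep -E "force|tcp"
python3 -m handwheel '[[[0,0,0,0,0,-0.003,0.04],[0,0,0,0,0,-0.001,0.04],[0,0,0,0.002,0,0,0.04],[0,0,0,0,0,0,0.04],[0,0,0,0,0,0.002,0.04],[0,0,0,0,0,0.001,0.04],[0,0,0,0,0,0,0.04]]]' | grep -E "force|tcp"
```

```text
tcp_pos: [0.5781, 0.2387, 0.1185]
wrist_force: [-1.4, -0.3, 3.4]
gripper_force: 30.0
tcp_pos: [0.5768, 0.2359, 0.1186]
wrist_force: [-4.0, -2.0, 4.2]
gripper_force: 30.0
```

```bash
python3 -m handwheel '[[[0,0,0,0,0,0,0.07],[0,0,0,0,0,0,0.07],[0,0,0,0,0,0,0.07],[0,0,0,0,0,-0.015,0.07],[0,0,0,0,0,-0.035,0.07],[0,0,0,-0.01,0,-0.045,0.087],[0,0,0,-0.03,0,-0.035,0.087],[0,0,0,-0.02,0,0,0.087],[0,0,0,0,0,0,0.087],[0,0,0,0,0,0,0.087]]]' | grep -E "force|tcp"
python3 -c "
from h import *
pack('q3.png',.166)
s=r.sense()
gap('q3b.png',[.165])
plan((.565,-.303,.25),-66,n=15,start=(s['tcp_pos'],PA))" | grep -E "pack|tcp|n=|^(6|7|8|9|1)[0-9]+ "
```

```text
tcp_pos: [0.5899, 0.2947, 0.2465]
wrist_force: [0.4, 0.1, -0.8]
gripper_force: 0.0
pack px [319.  29.] xy [0.5589 0.1536] long deg -104.04 size 0.0416 0.0167
pack px [321.  150.5] xy [0.5757 0.2335] long deg 77.46 size 0.0412 0.0167
tcp [0.58990883 0.29474847 0.24652112] -102.7647812385293 tilt [-0.0011 -0.0006] 34.75
tcp rack [0.0468 0.0596] z 0.24638725491779612 ang -102.78982862719381
73 43 -> 150 [(0.165, -0.054)]
87 140 -> 60 [(0.165, -0.0447)]
92 53 -> 150 [(0.165, -0.0414)]
105 151 -> 46 [(0.165, -0.0328)]
120 48 -> 231 [(0.165, -0.0229)]
128 233 -> 48 [(0.165, -0.0177)]
138 49 -> 232 [(0.165, -0.0112)]
146 232 -> 48 [(0.165, -0.0059)]
156 48 -> 231 [(0.165, 0.0006)]
164 231 -> 46 [(0.165, 0.0059)]
175 46 -> 230 [(0.165, 0.0131)]
182 230 -> 34 [(0.165, 0.0177)]
196 17 -> 63 [(0.165, 0.0271)]
n=15  [0,0,-0.409,0.0403,0.0047,-0.0002,0.087]   d=[-0.0248 -0.5972  0.0036] da=36.85
```

```bash
python3 -m handwheel '[[[0,0,-0.409,0.0403,0.0047,-0.0002,0.087],[0,0,-0.409,0.0403,0.0047,-0.0002,0.087],[0,0,-0.409,0.0403,0.0047,-0.0002,0.087],[0,0,-0.409,0.0403,0.0047,-0.0002,0.087],[0,0,-0.409,0.0403,0.0047,-0.0002,0.087],[0,0,-0.409,0.0403,0.0047,-0.0002,0.087],[0,0,-0.409,0.0403,0.0047,-0.0002,0.087],[0,0,-0.409,0.0403,0.0047,-0.0002,0.087],[0,0,-0.409,0.0403,0.0047,-0.0002,0.087],[0,0,-0.409,0.0403,0.0047,-0.0002,0.087],[0,0,-0.409,0.0403,0.0047,-0.0002,0.087],[0,0,-0.409,0.0403,0.0047,-0.0002,0.087]]]' >/dev/null
python3 -m handwheel '[[[0,0,-0.409,0.0403,0.0047,-0.0002,0.087],[0,0,-0.409,0.0403,0.0047,-0.0002,0.087],[0,0,-0.409,0.0403,0.0047,-0.0002,0.087],[0,0,0,0,0,0,0.087],[0,0,0,0,0,0,0.087],[0,0,0,0,0,0,0.087]]]' | grep -E "force|tcp"
python3 -c "
from h import *
pack('p1.png')
seq(((.5945,-.3693,.14),-66))
t=rack(.0475,.0805);print(t)
seq(((*t,.246),PA),start=((.5945,-.3693,.246),-66),n=19)"
```

```text
tcp_pos: [0.5659, -0.3027, 0.2502]
wrist_force: [-0.1, -0.3, -0.8]
gripper_force: 0.0
pack px [323.  134.5] xy [ 0.5941 -0.37  ] long deg 114.18 size 0.0404 0.0162
pack px [ 38.6 233. ] xy [ 0.8371 -0.1715] long deg -93.05 size 0.0327 0.0219
tcp [ 0.56591603 -0.30268803  0.25021465] -65.98641097889315 tilt [-0.0008  0.0003] 36.65
n=4  [0,0,0.002,0.0182,0.0003,0.0276,0.087]   d=[ 0.0284 -0.0669 -0.1106] da=-0.06
[0.59525136 0.31441454]
n=19  [0,0,0.323,-0.0364,-0.0042,-0.0000,0.087]   d=[0.0008 0.6837 0.    ] da=-36.85
```

```bash
python3 -m handwheel '[[[0,0,0,0.0182,0.0003,0.0276,0.087],[0,0,0,0.0182,0.0003,0.0276,0.087],[0,0,0,0.0182,0.0003,0.0276,0.087],[0,0,0,0.0182,0.0003,0.0276,0.087],[0,0,0,0,0,0.03,0.087],[0,0,0,0,0,0.03,0.087],[0,0,0,0,0,0.018,0.087],[0,0,0,0,0,0.006,0.087],[0,0,0,0,0,0,0.04],[0,0,0,0,0,0,0.04],[0,0,0,0,0,0,0.04],[0,0,0,0,0,0,0.04]]]' >/dev/null
python3 -m handwheel '[[[0,0,0,0,0,0,0.04],[0,0,0,0,0,0,0.04],[0,0,0,0,0,0,0.04]]]'
python3 -m handwheel '[[[0,0,0,0,0,-0.01,0.04],[0,0,0,0,0,-0.025,0.04],[0,0,0,0,0,-0.035,0.04],[0,0,0,0,0,-0.04,0.04],[0,0,0,0,0,-0.04,0.04],[0,0,0,0,0,-0.03,0.04],[0,0,0,0,0,-0.01,0.04],[0,0,0,0,0,0,0.04]]]' | grep -E "force|tcp"
```

```text
time_s: 38.2
tcp_pos: [0.5948, -0.3704, 0.0567]
ee_rot: [[0.407, -0.913, -0.0], [-0.913, -0.407, -0.0], [0.0, 0.001, -1.0]]
wrist_force: [-1.8, -0.3, 4.8]
gripper_width: 0.573
gripper_force: 30.0
tcp_pos: [0.5954, -0.3698, 0.2465]
wrist_force: [-1.0, -0.5, -6.4]
gripper_force: 30.0
```

```bash
python3 -m handwheel '[[[0,0,0.323,-0.0364,-0.0042,0,0.04],[0,0,0.323,-0.0364,-0.0042,0,0.04],[0,0,0.323,-0.0364,-0.0042,0,0.04],[0,0,0.323,-0.0364,-0.0042,0,0.04],[0,0,0.323,-0.0364,-0.0042,0,0.04],[0,0,0.323,-0.0364,-0.0042,0,0.04],[0,0,0.323,-0.0364,-0.0042,0,0.04],[0,0,0.323,-0.0364,-0.0042,0,0.04],[0,0,0.323,-0.0364,-0.0042,0,0.04],[0,0,0.323,-0.0364,-0.0042,0,0.04]]]' | grep -E "force|tcp"
python3 -m handwheel '[[[0,0,0.323,-0.0364,-0.0042,0,0.04],[0,0,0.323,-0.0364,-0.0042,0,0.04],[0,0,0.323,-0.0364,-0.0042,0,0.04],[0,0,0.323,-0.0364,-0.0042,0,0.04],[0,0,0.323,-0.0364,-0.0042,0,0.04],[0,0,0.323,-0.0364,-0.0042,0,0.04],[0,0,0.323,-0.0364,-0.0042,0,0.04],[0,0,0.323,-0.0364,-0.0042,0,0.04],[0,0,0.323,-0.0364,-0.0042,0,0.04],[0,0,0,0,0,0,0.04],[0,0,0,0,0,0,0.04],[0,0,0,0,0,0,0.04]]]'
python3 -c "
from h import *
s=r.sense(); z=s['tcp_pos'][2]
gap('g3.png',[.165,z-.056])" | grep -E "tcp|^(1[4-9]|2)[0-9]+ "
```

```text
tcp_pos: [0.5377, -0.0082, 0.2429]
wrist_force: [0.5, 0.2, -5.2]
gripper_force: 30.0
time_s: 41.2
tcp_pos: [0.5942, 0.3131, 0.2437]
ee_rot: [[-0.222, -0.975, -0.004], [-0.975, 0.222, -0.003], [0.003, 0.003, -1.0]]
wrist_force: [-0.0, -0.7, -4.7]
gripper_width: 0.577
gripper_force: 30.0
tcp rack [0.0468 0.079 ] z 0.24374073365500698 ang -102.8245881276773
22 45 -> 238 [(0.165, -0.0693), (np.float64(0.18774073365500699), -0.0621)]
29 238 -> 47 [(0.165, -0.0643), (np.float64(0.18774073365500699), -0.0577)]
145 57 -> 247 [(0.165, 0.0126), (np.float64(0.18774073365500699), 0.012)]
153 247 -> 55 [(0.165, 0.0178), (np.float64(0.18774073365500699), 0.0167)]
168 55 -> 174 [(0.165, 0.0276), (np.float64(0.18774073365500699), 0.0255)]
179 174 -> 40 [(0.165, 0.0347), (np.float64(0.18774073365500699), 0.032)]
191 22 -> 59 [(0.165, 0.0426), (np.float64(0.18774073365500699), 0.0392)]
270 72 -> 19 [(0.165, 0.0975), (np.float64(0.18774073365500699), 0.0889)]
297 17 -> 110 [(0.165, 0.1181), (np.float64(0.18774073365500699), 0.1075)]
```

```bash
python3 -m handwheel '[[[0,0,0,-0.0006,0.0003,0.015,0.04],[0,0,0,0,0,0.03,0.04],[0,0,0,0,0,0.03,0.04],[0,0,0,0,0,0.025,0.04],[0,0,0,0,0,0.012,0.04],[0,0,0,0,0,0.008,0.04],[0,0,0,0,0,0.002,0.04],[0,0,0,0,0,0,0.04],[0,0,0,0,0,0,0.04]]]' | grep -E "force|tcp"
python3 -m handwheel '[[[0,0,0,0,0,0.002,0.04],[0,0,0,0,0,0,0.04]]]' | grep -E "force|tcp"
```

```text
tcp_pos: [0.5957, 0.3153, 0.1256]
wrist_force: [0.0, 0.1, -4.0]
gripper_force: 30.0
tcp_pos: [0.595, 0.315, 0.1224]
wrist_force: [-0.4, 1.1, -5.0]
gripper_force: 30.0
```

```bash
python3 -m handwheel '[[[0,0,0,0,0,0.002,0.04],[0,0,0,0,0,0,0.04]]]' | grep -E "force|tcp"
python3 -m handwheel '[[[0,0,0,0,0,0.0015,0.04],[0,0,0,0,0,0,0.04]]]' | grep -E "force|tcp"
```

```text
tcp_pos: [0.5948, 0.3148, 0.1198]
wrist_force: [-0.2, -0.6, -5.0]
gripper_force: 30.0
tcp_pos: [0.5948, 0.3148, 0.1182]
wrist_force: [-0.5, 0.7, -5.0]
gripper_force: 30.0
```

```bash
python3 -m handwheel '[[[0,0,0,0,0,0.001,0.04],[0,0,0,0,0,0,0.04]]]' | grep -E "force|tcp"
```

```text
tcp_pos: [0.5949, 0.3148, 0.1174]
wrist_force: [-0.4, 0.2, -5.2]
gripper_force: 30.0
```

```bash
python3 -m handwheel '[[[0,0,0,0,0,0.001,0.04],[0,0,0,0,0,0,0.04]]]' | grep -E "force|tcp"; python3 -m handwheel '[[[0,0,0,0,0,0.001,0.04],[0,0,0,0,0,0,0.04]]]' | grep -E "force|tcp"
```

```text
tcp_pos: [0.5951, 0.3149, 0.1168]
wrist_force: [-1.1, 0.2, -4.2]
gripper_force: 30.0
tcp_pos: [0.5951, 0.3149, 0.1168]
wrist_force: [-3.0, -1.4, 1.7]
gripper_force: 30.0
```

Contact made. I'll release, back off upward and check both rows with one last picture.

```bash
python3 -m handwheel '[[[0,0,0,0,0,0.0005,0.04],[0,0,0,0,0,0,0.07],[0,0,0,0,0,0,0.07],[0,0,0,0,0,0,0.07],[0,0,0,0,0,-0.015,0.07],[0,0,0,0,0,-0.035,0.07],[0,0,0,-0.01,0,-0.045,0.087],[0,0,0,-0.03,0,-0.04,0.087],[0,0,0,-0.035,0,-0.03,0.087],[0,0,0,-0.035,0,-0.03,0.087],[0,0,0,0,0,0,0.087],[0,0,0,0,0,0,0.087]]]' | grep -E "force|tcp"
python3 -c "
from h import *
pack('q4.png',.166)
a=np.load('pics/q4.png.npy'); t=save('top','topf.png'); s=save('scene','scf.png')
gap('q4b.png',[.165])
o=np.zeros((600,800,3),np.uint8); o[:300,:400]=cv2.resize(a[0:300,120:520],(400,300)); o[:300,400:]=cv2.resize(t[160:325,90:310],(400,300)); o[300:,:400]=cv2.resize(s[120:300,330:570],(400,300)); o[300:,400:]=cv2.resize(t,(400,300)); cv2.imwrite('pics/fin.png',o[:,:,::-1])"
```

```text
tcp_pos: [0.6193, 0.4229, 0.3092]
wrist_force: [-0.3, -0.5, -0.3]
gripper_force: 0.0
pack px [322.   8.] xy [0.5782 0.2464] long deg 167.31 size 0.0164 0.0148
pack px [321.  89.] xy [0.5945 0.3148] long deg 77.26 size 0.0417 0.0161
tcp [0.6192683  0.42288683 0.30924539] -102.75398572919713 tilt [-0.0004  0.0002] 44.55
tcp rack [0.047  0.1896] z 0.30835193824905366 ang -102.8478392406592
29 35 -> 131 [(0.165, 0.0273)]
40 130 -> 42 [(0.165, 0.0371)]
46 43 -> 132 [(0.165, 0.0423)]
56 132 -> 39 [(0.165, 0.0509)]
67 40 -> 215 [(0.165, 0.0603)]
73 213 -> 41 [(0.165, 0.0654)]
81 41 -> 217 [(0.165, 0.0721)]
87 217 -> 41 [(0.165, 0.0771)]
95 42 -> 219 [(0.165, 0.0838)]
102 219 -> 43 [(0.165, 0.0896)]
110 42 -> 221 [(0.165, 0.0962)]
116 221 -> 44 [(0.165, 0.1011)]
128 43 -> 141 [(0.165, 0.111)]
139 139 -> 32 [(0.165, 0.12)]
156 32 -> 97 [(0.165, 0.134)]
164 96 -> 182 [(0.165, 0.1406)]
192 179 -> 179 [(0.165, 0.1639)]
208 181 -> 202 [(0.165, 0.1774)]
```

View pics/fin.png

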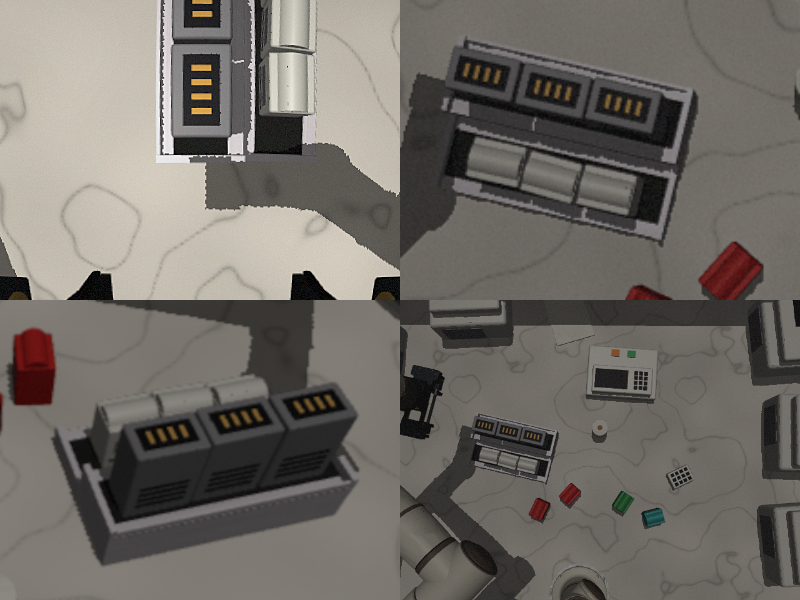

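Both rows stand upright and square with gaps of about 2–4 mm. The roll, keypad, terminal and coloured look-alikes are where they started, and the hand is clear. I'm handing the job in.

```bash
python3 -c "
from station import r
print(r.finish_job())"
```

```text
the job is handed in; nothing more can be done
None
```

The job is handed in at about 45 s: three packs stand on the upper strip and three cassettes on the lower, square to the rack with gaps of about 2–4 mm by the camera, and the roll, keypad, terminal and coloured look-alikes were not touched.

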